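# Shut the parts tin with its double lid and hold up the outer lid

### The arm

A 7-joint arm with a two-finger parallel gripper is mounted at the origin on the work surface. World frame = base frame: x ahead of the robot, y to its left, z up, the work surface at z = 0. Lengths are in mm, angles in rad, forces in N, time in s.
With the tool pointing down it reaches from about 400 to 875 mm from the base axis. Payload 4.4 kg.
Tool frame: the origin (TCP) lies at the very end of the fingers, on their centre line; the grasp point (between the pads) lies ctrl.grip_depth behind it (ctrl.grip_depth is the distance from the TCP to the grasp point, in mm); y points along the fingers, x is the direction in which the jaws open and shut, and the axes are right-handed (so a half turn about y gives the same grasp; the last joint's range is limited). The gripper opens to 85 mm and grips with 20 to 120 N. Pads are 22 mm wide; open, the fingers measure 114 mm over their backs; the gripper's body (76 mm by 85 mm) begins 54 mm behind the grasp point. The pads swing forward as they close: fully open they stand 13 mm farther back than shut.
Start: joints at [1.25, 0.628, 0.038, 1.517, -0.027, 0.996, -0.02], TCP at [163.862, -629.021, 204.613] pointing down, gripper open.
Joint ranges: [-3.06, 3.06], [-0.37, 2.12], [-1.25, 1.32], [0.18, 2.47], [-1.1, 4.24], [0.23, 1.98], [-2.94, 2.94]. Speed limits (rad/s): [2.57, 2.57, 3.14, 3.14, 3.14, 3.14, 3.14].

### API

Orientations are given as [roll, pitch, yaw] about the fixed x, y, z axes, in that order (R = Rz(yaw) Ry(pitch) Rx(roll)).
In Python, from cell import ctrl gives the robot as it stands.
- The arm moves only by the tool apply_moves, never from a script. Its argument "motion" is a list of rows, each a list of 5 numbers: the shift along the tool's x, y, z in cm, then the turn about the tool's y in rad, then the finger opening in cm, from 0 to 8.54. In form: [[tx, ty, tz, roll, hand], ...]. A call has 1 to 20 rows; each row is the pose to reach, as a shift and turn from the pose commanded when the call began, along the tool's axes at that moment; what a row does not reach only later rows make up. A row lasts 1/8 s, in which the tool goes at most 62.5 mm and 10.7 degrees, less where a joint would pass 70% of its speed; a pose out of reach is approached as far as the arm can. A call with a gripper value outside its range is refused whole. The fingers move at their own pace and stop on an object; the grip force is fixed at half the most. Time passes only in rows, so rows that repeat a pose let the fingers close. It gives the time, the measured TCP pose, the force and the opening at its end, in the units of the state.
- ctrl.read_state(): the state, without advancing time (a new reading comes with each control period).
- ctrl.get_image(name): name is "side" or "top" or "wrist"; returns a dict with "image" (400x640x3 uint8, red, green, blue), "vfov" (degrees; the focal length in pixels is half the picture's height over the tangent of half this angle, whatever the lens; pixels are square), "cx", "cy" (the principal point, pixels), "extrinsics" (4x4, takes a point from world to camera coordinates); the wrist camera has in their place "tool_from_camera" (4x4, takes a point from camera to tool coordinates, whose origin is the TCP and whose axes are the tool frame's). Camera axes: x right, y up, looking along -z (the intrinsics and any distortion apply to the point x, -y, -z); pixel columns grow to the right and rows downward; lengths in mm; the calibration is good to about 2 mm. The wrist camera is an equidistant fisheye: a pixel r from the principal point sees the ray r / f radians off the axis. A picture is of the moment at which its call begins: read the wrist's pose just before it. There is no depth.
- ctrl.finish_job(): hands the job in, once; it reports no verdict.
Trained networks look in a picture, given as the dict that the camera call returned (one of the last four; its "shot" number tells which), for a name from the list of things; names that differ only in an ending like _2 or _b are one class to them, and where a whole thing is asked for, a point or a joint stands for the part that bears it (a point fixed in the world has none). Each returns a list of dicts, best first, with "confidence" (0 to 1); they miss things now and then, are a little off and sometimes report something else, mostly with a low value. They report only what shows in the picture. A call takes as long as a camera call. They do not tell look-alikes from the thing itself.
- ctrl.search_frame(picture, query): "location" ([x, y, z] in mm, in world coordinates, good to about 4 mm: the middle of the surface that is visible of it).
- ctrl.mark_of(picture, query): "location" ([x, y, z] in mm, in world coordinates, good to about 4 mm: a listed point, or the origin of a listed thing).
The state is a dict: "clock": time; "qpos": joint angles; "qd": joint speeds; "tau": joint torques, N m; "eef_pos": TCP position; "tool_rot": TCP orientation; "force": force on the tool from outside, world axes, zero at the start; "torque": the same for the moment, N m; "width": finger opening in mm.
Only numpy, scipy, OpenCV 4.12 (cv2) and the standard library are available. Lean on these libraries where they do the work, as an engineer would, in place of code of your own. Each camera call takes 0.05 s, during which the arm holds its last target.

### The job

The parts tin has to be shut before its outer lid gets a new label: lift the wire basket out of the tin, hang it by its handle bar on the two-pronged hook and let go of it. Then put the nested pair of lids on the tin together, lowering them gently until the inner lid sits fully home in the tin's mouth, with the outer lid still resting on it; take the outer lid by its neck tube and lift it straight up, alone, leaving the inner lid shut and undisturbed. Finish while still gripping the outer lid, holding it level about 10 cm above its seat, over the tin and touching nothing else; do not knock over or push away the other things on the bench.

Things in the scene. Friction and masses are not known exactly. Their poses are not given: they have to be found in the camera images.
- tin: round open steel tin, 124 mm outer diameter, 95 mm high, wall 3 mm (clear inside diameter 116 mm), floor 5 mm thick; loose but heavy (3 kg). Origin: centre of its underside.
- tin_mouth (a point): centre of the tin's mouth, at rim height (95 mm above the bench).
- basket: wire basket with a few bearings, standing in the tin at the start; 80 mm diameter, 55 mm high, about 0.3 kg. One rigid piece with its arched handle: a straight level bar, 10 mm thick and 104 mm long along the basket's y axis, its axis 135 mm above the basket's underside, with legs slanting in from its ends to the basket's rim. Origin: centre of the underside.
- basket_bar (a point): middle of the basket's handle bar (on the bar's axis).
- hook_stand: fixed dark steel stand, left or right of the tin, with a two-pronged hook. Origin: on the bench, under the low part of the prongs. Prongs 8 mm thick run along the stand's x axis at y = +26 and -26 mm (44 mm clear between them, room for a gripper). Post at x = 77 mm (front face at 70), 216 mm high. Foot plate 165 x 90 x 12 mm.
- hook_seat (a point): where the middle of the handle bar's axis lies when hung: midway between the prongs, 209 mm above the bench, bar along the stand's y axis. The prongs' low part, within 12 mm of here in x, spans 196 to 204 mm height; upturned tips at x = -35 mm, top 222 mm high; they slope up at +x to the post. Come in along +x from the tips' side: bar above the tips, basket body below the prongs, then lower.
- inner_lid: inner lid, lying on the bench at the start with the outer lid nested on it, across the tin from the hook. A plug 106 mm in diameter, 8 mm deep (chamfered foot), fits the tin's mouth; above it a flange, 132 mm in diameter, 5 mm thick, rests on the rim. 0.25 kg. Origin: centre of its underside, 8 mm below the rim when seated.
- inner_knob_top (a point): centre of the top of the inner lid's knob: upright, plain, round, 20 mm in diameter, top 69 mm above the lid's underside. It passes freely up through the outer lid's neck tube and stands 26 mm out of it when nested, so lifting by the knob carries both lids.
- outer_lid: outer lid, about 0.2 kg: flat round cap, 144 mm in diameter, 4 mm thick, with a 5 mm skirt below its edge around the inner lid's flange (3 mm play all round). It only rests on the inner lid, nothing locks it. Origin: on its axis at the skirt's lower edge, 8 mm above the inner lid's origin when nested.
- outer_neck_top (a point): centre of the upper end of the outer lid's open neck tube: 34 mm outside, 28 mm inside diameter, standing 26 mm above the cap's top face, in its middle (35 mm above the lid's origin).
- bearing: small ball bearing, a steel ring of 32 mm diameter, 12 mm high, bystander, origin at its underside.
- nut: small brass bush, 30 mm diameter, 14 mm high, bystander, origin at its underside.
- carton: cardboard carton 80 x 110 x 60 mm, bystander, origin at its underside.
- jar: closed grey jar 64 mm across, 85 mm high, bystander, origin at its underside.
- tape: roll of paper tape lying flat, 90 mm across, 25 mm high, bystander, origin at its underside.
- driver: screwdriver with a black handle lying flat, bystander.
Things that resemble listed ones, but are neither listed nor needed, are in the scene too. What is shaped like the basket but blue is not meant.

How it is judged (in metres and radians):
On the way, in this order (a step that is already met when the one before it is completed fails the run):
1. the basket hangs by its bar on both prongs of the hook, let go (distance between basket_bar and hook_seat below 0.035 m and contact force between basket and hook_stand above 0.8 N and angle between basket's own z axis and vertical below 0.35 rad and contact force between basket and the fingers below 0.05 N and linear speed of basket below 0.08 m/s), for 0.2 s.
2. the inner lid sits home in the tin's mouth with the outer lid still nested on it (z of inner_lid in the frame of tin_mouth between -0.012 and -0.004 m and horizontal distance between inner_lid and tin_mouth below 0.009 m and angle between inner_lid's own z axis and vertical below 0.08 rad and angle between tin's own z axis and vertical below 0.05 rad and z of outer_lid in the frame of inner_lid below 0.011 m and angle between outer_lid's own z axis and vertical below 0.1 rad), for 0.2 s.
At the end, for the whole second after the job is handed in: Outer lid held still in the fingers, level (0.25 rad), 65-180 mm above the rim, within 50 mm of the tin's axis, touching neither inner lid nor tin; inner lid home (4 mm in height, 9 mm off centre, 0.08 rad), untouched; tin upright; basket on the hook (35 mm, 0.35 rad), let go (distance between basket_bar and hook_seat below 0.035 m and contact force between basket and hook_stand above 0.8 N and angle between basket's own z axis and vertical below 0.35 rad and contact force between each of basket, inner_lid and the fingers below 0.05 N and z of inner_lid in the frame of tin_mouth between -0.012 and -0.004 m and horizontal distance between inner_lid and tin_mouth below 0.009 m and angle between inner_lid's own z axis and vertical below 0.08 rad and angle between tin's own z axis and vertical below 0.05 rad and z of outer_lid in the frame of tin_mouth between 0.065 and 0.18 m and horizontal distance between outer_lid and tin_mouth below 0.05 m and angle between outer_lid's own z axis and vertical below 0.25 rad and contact force between outer_lid and the fingers above 1 N and contact force between outer_lid and inner_lid below 0.05 N and contact force between outer_lid and tin below 0.05 N and linear speed of outer_lid below 0.03 m/s); the arm keeps its last pose, push and grip.
It fails at once if the lids come apart while the inner lid is not home in the tin, or the inner lid is lifted or shifted off its seat after the outer lid has left it (z of outer_lid in the frame of inner_lid above 0.02 m and not (z of inner_lid in the frame of tin_mouth between -0.012 and -0.004 m and horizontal distance between inner_lid and tin_mouth below 0.009 m and angle between inner_lid's own z axis and vertical below 0.08 rad)).
It fails at once if the lids are slammed onto the tin (more than 70 N) (contact force between inner_lid and tin above 70 N).
It fails at once if the tin is tipped or pushed more than 40 mm (angle between tin's own z axis and vertical above 0.3 rad or distance of tin from where it was at the start of the episode above 0.04 m).
It fails at once if one of the other things is knocked over or pushed more than 30 mm (distance of any of bearing, nut, carton, jar, tape, driver from where it was at the start of the episode above 0.03 m).
It also fails if it takes over 72 s, if anything falls off the work surface, if the arm or the gripper's body presses on something with over 40 N, if the wrist force passes 120 N, or if a joint passes its speed limit or range.

## Working session

There is one attempt and no reset: what is moved stays moved. The work goes in short steps, Python scripts to look and compute and a tool call to move; the robot and the scene stay as the last step left them, time stands still between calls to the robot, and variables do not carry over. Pictures are saved under pics/ and viewed, and the job is handed in when it is done.

Besides the shell and the picture viewer there is one more tool, called after ">>>" by a JSON object that holds its "fn" and its "kwargs", one argument or row to a line. apply_moves: Moves the arm, as the interface text tells. Its arguments: {"type":"object","properties":{"motion":{"type":"array","items":{"type":"array","items":{"type":"number"}}}},"required":["motion"]}

```bash
ls; mkdir -p pics; python3 - <<'E'
from cell import ctrl
import cv2
s=ctrl.read_state();print(s,ctrl.grip_depth)
for n in ("side","top","wrist"):
    p=ctrl.get_image(n)
    cv2.imwrite(f"pics/a_{n}.png",p["image"][:,:,::-1])
    print(n,{k:v for k,v in p.items() if k!="image"})
    if n=="wrist":continue
    for q in ["tin","tin_mouth","basket","basket_bar","hook_stand","inner_lid","inner_knob_top","outer_lid","outer_neck_top","bearing","nut","carton","jar","tape","driver"]:
        try:
            print(q,[([round(float(v)) for v in d["location"]],round(d["confidence"],2)) for d in ctrl.mark_of(p,q)][:4])
        except Exception as e: print(q,e)
E
```

```text
pics
{'clock': 0.0, 'qpos': array([ 1.25020096,  0.62932889,  0.03842155,  1.51837533, -0.02701108,
        0.99628687, -0.01999045]), 'qd': array([-0.00054074, -0.00127101,  0.00194571, -0.00072826, -0.00065683,
       -0.00057827,  0.00117932]), 'tau': array([-4.27923387e-04, -5.63399506e+01,  1.22637190e+00, -1.93448961e+01,
        1.10356836e-02,  1.05149823e-02, -1.84406943e-06]), 'eef_pos': array([ 163.70351085, -628.35113672,  203.69758153]), 'tool_rot': array([-1.57079908,  0.00188127, -1.31598111]), 'force': array([ 1.11893146, -0.85150691,  0.69243056]), 'torque': array([-0.0367552 , -0.07081066,  0.03458397]), 'width': 85.40789531829631} 18.700000000000003
side {'vfov': 55.46318498784867, 'cx': 322.0712749916713, 'cy': 194.00521451391037, 'extrinsics': array([[-8.40170402e-01, -5.42081007e-01, -1.61826186e-02,
         5.16348045e+02],
       [ 3.70866672e-01, -5.96065386e-01,  7.12154454e-01,
        -3.07752698e+02],
       [-3.95691302e-01,  5.92329501e-01,  7.01836274e-01,
        -1.09682620e+03],
       [ 0.00000000e+00,  0.00000000e+00,  0.00000000e+00,
         1.
[... 1581 characters left out ...]
340, 0], 0.64)]
bearing [([663, 4, 5], 0.72), ([399, 161, 7], 0.52)]
nut [([403, -168, -4], 0.57)]
carton [([748, 162, -1], 0.7)]
jar [([768, 16, -1], 0.87)]
tape [([406, -165, -2], 0.26)]
driver [([664, 2, 4], 0.83), ([404, -165, 4], 0.72)]
wrist {'vfov': 65.70646984690485, 'cx': 321.74847637030547, 'cy': 195.69650778919402, 'tool_from_camera': array([[ 9.99999596e-01,  5.36701562e-04,  7.20621053e-04,
         1.26506502e-01],
       [ 5.40605633e-04,  2.81223269e-01, -9.59642215e-01,
        -1.69824162e+02],
       [-7.17696884e-04,  9.59642217e-01,  2.81222866e-01,
         7.22625165e+01],
       [ 0.00000000e+00,  0.00000000e+00,  0.00000000e+00,
         1.00000000e+00]]), 'shot': 3}
```

View pics/a_side.png

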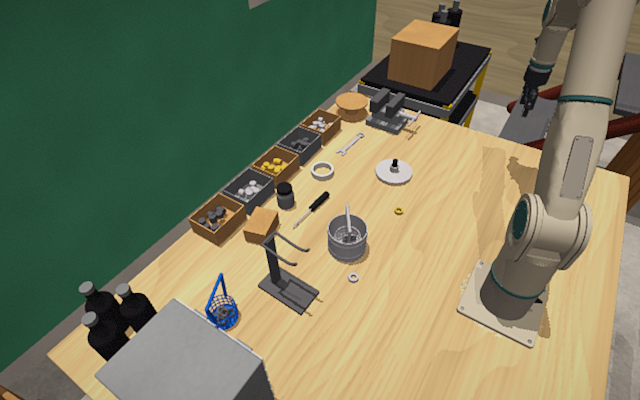

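View pics/a_top.png

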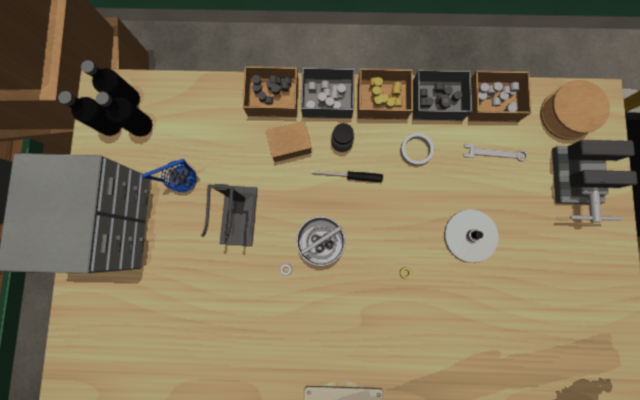

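View pics/a_wrist.png

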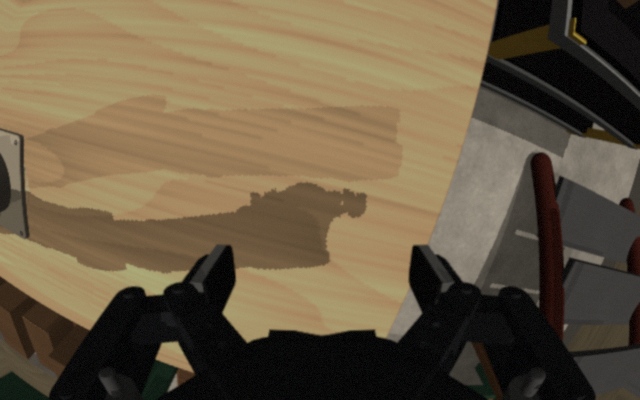

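The overviews show the tin with the steel basket at about top px (321,242), the stand at (235,215), the lids at (471,236) and the blue decoy basket at (178,176). Next I'll zoom in on the bar and hook.

```bash
python3 - <<'E'
import cv2,numpy as np
t=cv2.imread("pics/a_top.png");s=cv2.imread("pics/a_side.png")
a=cv2.resize(t[170:290,190:350],(800,600),interpolation=cv2.INTER_CUBIC)
b=cv2.resize(s[195:315,230:390],(800,600),interpolation=cv2.INTER_CUBIC)
cv2.imwrite("pics/z1.png",a);cv2.imwrite("pics/z2.png",b)
E
```

```text
(no output)
```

View pics/z1.png

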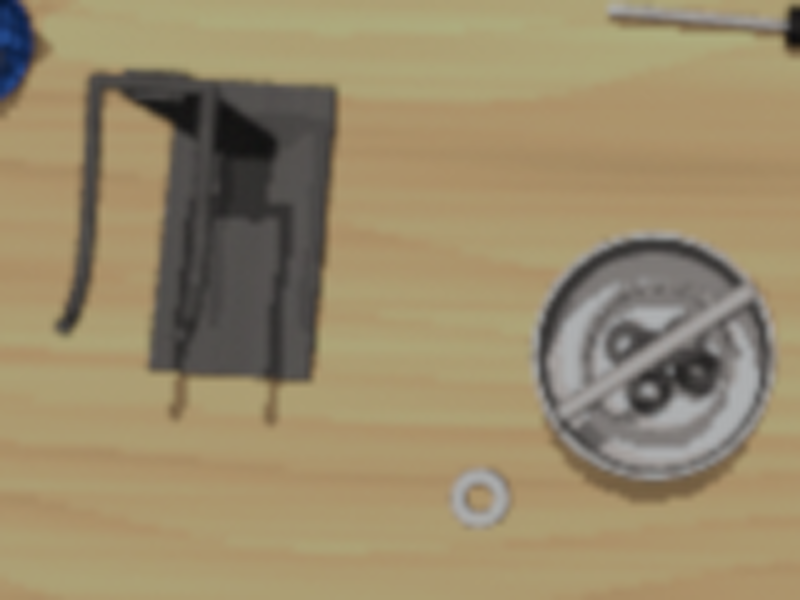

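View pics/z2.png

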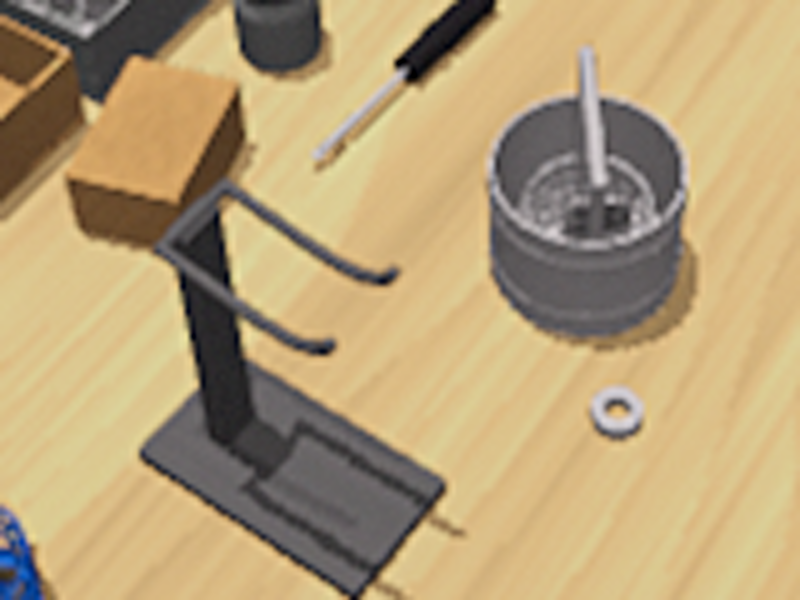

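```bash
cat > h.py <<'E'
import numpy as np,cv2
from cell import ctrl
def pix2plane(p,u,v,z):
    f=200/np.tan(np.radians(p["vfov"])/2); E=np.array(p["extrinsics"])
    d=np.array([(u-p["cx"])/f,-(v-p["cy"])/f,-1.0]);R=E[:3,:3];c=-R.T@E[:3,3];w=R.T@d
    return c+w*(z-c[2])/w[2]
def proj(p,X):
    f=200/np.tan(np.radians(p["vfov"])/2); E=np.array(p["extrinsics"])
    q=E[:3,:3]@np.array(X,float)+E[:3,3]
    return p["cx"]-f*q[0]/q[2],p["cy"]+f*q[1]/q[2]
def rel(target,yaw,tcp=None,yaw0=None):
    "cm tool-frame shift to world tcp target & turn about tool y for yaw"
    s=ctrl.read_state()
    if yaw0 is None: yaw0=s["tool_rot"][2]
    if tcp is None: tcp=s["eef_pos"]
    d=np.array(target)-tcp
    x=np.array([np.cos(yaw0),np.sin(yaw0),0]);z=np.array([-np.sin(yaw0),np.cos(yaw0),0])
    return np.round([x@d/10,-d[2]/10,z@d/10,-(yaw-yaw0)],3)
E
python3 - <<'E'
from h import *
p=ctrl.get_image("top");q=ctrl.get_image("side")
Z=lambda u,v:(190+u/5-.4,170+v/5-.4)
W=lambda u,v:(230+u/5-.4,195+v/5-.4)
b=[pix2plane(p,*Z(*c),140) for c in [(560,414),(754,288)]]
print("bar",np.round(b,1),np.mean(b,0),np.linalg.norm(b[0]-b[1]),np.arctan2(*(b[1]-b[0])[[1,0]]))
c=[pix2plane(p,*Z(*c),12) for c in [(335,88),(312,381),(150,370)]]
print("plate",np.round(c,1),"xdir",np.arctan2(*(c[0]-c[1])[[1,0]]),"y dir",np.arctan2(*(c[2]-c[1])[[1,0]]),np.linalg.norm(c[0]-c[1]),np.linalg.norm(c[2]-c[1]))
c=[pix2plane(q,*W(*c),12) for c in [(143,455),(355,597),(445,487)]]
print("plate side",np.round(c,1),"xdir",np.arctan2(*(c[0]-c[1])[[1,0]]),"y dir",np.arctan2(*(c[1]-c[2])[[1,0]]),np.linalg.norm(c[0]-c[1]),np.linalg.norm(c[2]-c[1]))
t=[pix2plane(p,*Z(*c),220) for c in [(64,328),(182,332)]]
print("tips",np.round(t,1))
t=[pix2plane(q,*W(*c),220) for c in [(327,342),(390,270)]]
print("tips side",np.round(t,1))
b=[pix2plane(q,*W(*c),140) for c in [(587,48),(598,184)]]
print("bar side",np.round(b,1),np.mean(b,0),np.arctan2(*(b[0]-b[1])[[1,0]]))
for n,im in (("top",p),("side",q)):
    for k in ["hook_stand","inner_knob_top","tin_mouth","outer_neck_top","basket_bar","hook_seat"]:
        try: print(n,k,[(np.round(d["location"]),d["confidence"]) for d in ctrl.mark_of(im,k)][:2])
        except Exception as e: print(k,e)
E
```

```text
bar [[446.3 110.1 140. ]
 [508.9  18.5 140. ]] [477.60598264  64.28884563 140.        ] 110.90320599349988 -0.9713940133889228
plate [[623.8 249.4  12. ]
 [460.9 253.6  12. ]
 [464.5 342.9  12. ]] xdir -0.025935149900857785 y dir 1.5301742014064352 162.93265203339504 89.32036609288181
plate side [[620.4 341.2  12. ]
 [461.1 348.3  12. ]
 [456.6 263.2  12. ]] xdir -0.04458209086461977 y dir 1.5176831544680183 159.3932405974567 85.209972236478
tips [[477.8 325.3 220. ]
 [477.4 273.1 220. ]]
tips side [[477.6 328.7 220. ]
 [476.2 275.8 220. ]]
bar side [[506.6  19.6 140. ]
 [445.9 111.3 140. ]] [476.28374768  65.43935835 140.        ] -0.9861726124500041
top hook_stand [(array([509., 300.,   0.]), 0.82)]
top inner_knob_top [(array([ 504., -343.,   70.]), 0.59)]
top tin_mouth []
top outer_neck_top [(array([ 503., -340.,   47.]), 0.79)]
top basket_bar [(array([648., 465., 136.]), 0.69), (array([479.,  70., 141.]), 0.63)]
top hook_seat [(array([512., 298., 203.]), 0.76), (array([478.,  65., 142.]), 0.68)]
side hook_stand [(array([513., 302.,   2.]), 0.72)]
side inner_knob_top [(array([ 502., -342.,   68.]), 0.55)]
side tin_mouth [(array([474.,  66.,  94.]), 0.62)]
side outer_neck_top [(array([ 506., -342.,   43.]), 0.62)]
side basket_bar [(array([645., 469., 135.]), 0.89), (array([ 505., -341.,   44.]), 0.5)]
side hook_seat [(array([515., 301., 211.]), 0.75)]
```

```bash
python3 - <<'E'
from h import *
print(ctrl.grip_depth)
print(rel((440,-300,230),-0.4)); print(rel((477,65,200),0.593))
E
```

```text
18.700000000000003
[-24.883  -2.537  35.016  -0.916]
[-59.272   0.463  47.795  -1.909]
```

>>> {"fn": "apply_moves", "kwargs": {
  "motion": [
    [-24.88, -2.54, 35.02, -0.916, 8.5],
    [-24.88, -2.54, 35.02, -0.916, 8.5],
    [-24.88, -2.54, 35.02, -0.916, 8.5],
    [-24.88, -2.54, 35.02, -0.916, 8.5],
    [-24.88, -2.54, 35.02, -0.916, 8.5],
    [-24.88, -2.54, 35.02, -0.916, 8.5],
    [-24.88, -2.54, 35.02, -0.916, 8.5],
    [-59.27, 0.0, 47.8, -1.909, 5.0],
    [-59.27, 0.0, 47.8, -1.909, 5.0],
    [-59.27, 0.0, 47.8, -1.909, 5.0],
    [-59.27, 0.0, 47.8, -1.909, 5.0],
    [-59.27, 0.0, 47.8, -1.909, 5.0],
    [-59.27, 0.0, 47.8, -1.909, 5.0],
    [-59.27, 0.0, 47.8, -1.909, 5.0],
    [-59.27, 0.0, 47.8, -1.909, 5.0],
    [-59.27, 0.0, 47.8, -1.909, 5.0]
  ]
}}

```text
clock: 4.35
eef_pos: [477.1, 63.3, 204.6]
tool_rot: [-1.572, 0.001, 0.59]
force: [-0.3, -0.5, 0.0]
width: 50.2
```

```bash
cat >> h.py <<'E'
from scipy.spatial.transform import Rotation
def wray(p,s,u,v):
    f=200/np.tan(np.radians(p["vfov"])/2); a=np.array([u-p["cx"],v-p["cy"]]);r=np.linalg.norm(a);th=r/f
    d=np.array([a[0]/r*np.sin(th),-a[1]/r*np.sin(th),-np.cos(th)])
    T=np.array(p["tool_from_camera"]);R=Rotation.from_euler("xyz",s["tool_rot"]).as_matrix()
    return R@T[:3,3]+s["eef_pos"],R@T[:3,:3]@d
def wplane(p,s,u,v,z):
    c,w=wray(p,s,u,v);return c+w*(z-c[2])/w[2]
def wproj(p,s,X):
    T=np.array(p["tool_from_camera"]);R=Rotation.from_euler("xyz",s["tool_rot"]).as_matrix()
    q=T[:3,:3].T@(R.T@(np.array(X,float)-s["eef_pos"])-T[:3,3])
    f=200/np.tan(np.radians(p["vfov"])/2);r=np.hypot(q[0],q[1]);th=np.arctan2(r,-q[2])
    return p["cx"]+f*th*q[0]/r,p["cy"]-f*th*q[1]/r
def circ(c,r,z,n=72):
    a=np.linspace(0,2*np.pi,n);return np.c_[c[0]+r*np.cos(a),c[1]+r*np.sin(a),0*a+z]
E
python3 - <<'E'
from h import *
s=ctrl.read_state();p=ctrl.get_image("wrist");print(s["eef_pos"],s["tool_rot"],s["width"],s["clock"],s["qpos"],ctrl.grip_depth)
im=p["image"][:,:,::-1].copy()
cv2.imwrite("pics/b.png",im)
for k in ["basket_bar","tin_mouth"]:print(k,[(np.round(d["location"]),d["confidence"]) for d in ctrl.mark_of(p,k)][:2])
E
```

```text
[477.07765235  63.29635679 204.59228637] [-1.57151408e+00  6.56912165e-04  5.90098662e-01] 50.1729538350353 4.35 [ 0.20738669  0.43375188 -0.55505647  1.96332049  0.30675691  0.82756239
  0.07373108] 18.700000000000003
basket_bar [(array([648., 467., 136.]), 0.84), (array([664.,  -0.,  -1.]), 0.32)]
tin_mouth []
```

View pics/b.png

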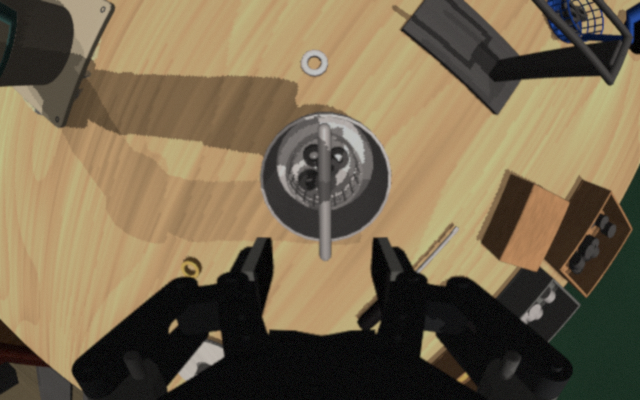

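The bar runs vertically in the wrist image, (325,128) to (325,257), squarely between the pads, and the tin rim is around (325,175). I'll measure both.

```bash
python3 - <<'E'
from h import *
s=ctrl.read_state();p=ctrl.get_image("wrist")
im=p["image"][:,:,::-1].copy()
for e in [(325,126),(325,258)]: print(wplane(p,s,*e,140))
# rim fit: max bright gradient: simply overlay candidates
g=cv2.GaussianBlur(cv2.cvtColor(im,cv2.COLOR_BGR2GRAY),(3,3),0).astype(float)
gx=cv2.Sobel(g,cv2.CV_64F,1,0);gy=cv2.Sobel(g,cv2.CV_64F,0,1);m=np.minimum(np.hypot(gx,gy),150)
best=[]
for r in (58,62):
  b=[]
  for dx in np.arange(-12,13,1):
    for dy in np.arange(-12,13,1):
      c=(477+dx,67+dy)
      P=np.array([wproj(p,s,X) for X in circ(c,r,95,60)])
      P=P[P[:,1]<232]
      v=cv2.remap(m.astype(np.float32),P[:,0].astype(np.float32)[None],P[:,1].astype(np.float32)[None],1).mean()
      b.append((v,c))
  b.sort(reverse=True);print(r,b[:4]);best.append(b[0][1])
for r,c in zip((58,62),best):
  for X in circ(c,r,95,100):
    u,v=wproj(p,s,X);cv2.circle(im,(int(round(u)),int(round(v))),0,(0,0,255),-1)
cv2.imwrite("pics/b2.png",cv2.resize(im[90:270,220:420],(800,720))[:600])
E
```

```text
[448.05016354 112.9213189  140.        ]
[509.36020218  21.90581679 140.        ]
58 [(np.float32(124.28994), (np.int64(478), np.int64(69))), (np.float32(121.01532), (np.int64(477), np.int64(69))), (np.float32(119.13973), (np.int64(478), np.int64(70))), (np.float32(118.955574), (np.int64(477), np.int64(70)))]
62 [(np.float32(84.78685), (np.int64(476), np.int64(67))), (np.float32(83.92891), (np.int64(475), np.int64(66))), (np.float32(83.253494), (np.int64(475), np.int64(67))), (np.float32(81.44397), (np.int64(474), np.int64(67)))]
```

View pics/b2.png

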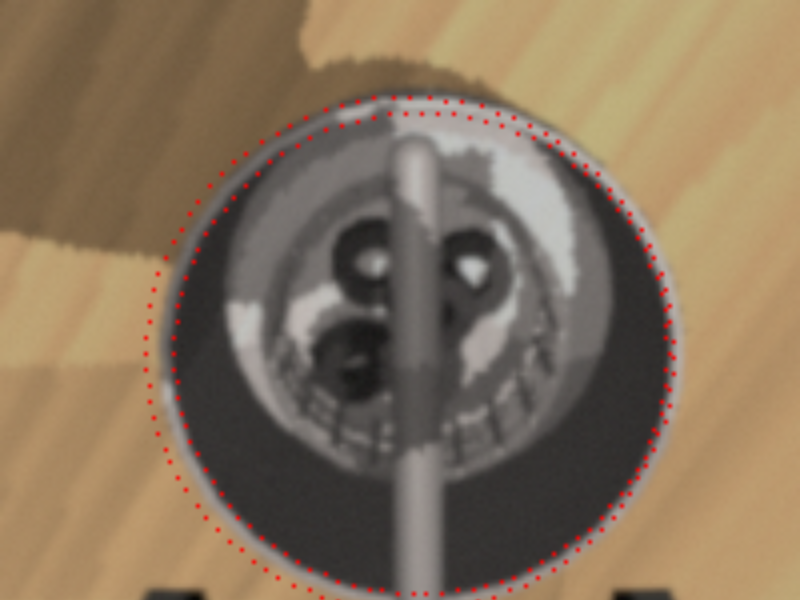

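```bash
python3 - <<'E'
from h import *
print(rel((478.5,67.4,121),0.593))
E
```

```text
[ 3.030e-01  8.368e+00  2.040e-01 -2.000e-03]
```

>>> {"fn": "apply_moves", "kwargs": {
  "motion": [
    [0.3, 0.0, 0.2, 0, 5.0],
    [0.3, 4.0, 0.2, 0, 5.0],
    [0.3, 7.0, 0.2, 0, 5.0],
    [0.3, 8.4, 0.2, 0, 5.0],
    [0.3, 8.4, 0.2, 0, 3.0],
    [0.3, 8.4, 0.2, 0, 0.5],
    [0.3, 8.4, 0.2, 0, 0.5],
    [0.3, 8.4, 0.2, 0, 0.5],
    [0.3, 8.4, 0.2, 0, 0.5],
    [0.3, 8.4, 0.2, 0, 0.5]
  ]
}}

```text
clock: 5.8
eef_pos: [478.5, 68.3, 120.7]
tool_rot: [-1.571, -0.0, 0.593]
force: [-0.7, 0.1, -0.3]
width: 4.8
```

```bash
python3 - <<'E'
from h import *
s=ctrl.read_state();p=ctrl.get_image("side");print(s["eef_pos"],s["tool_rot"],s["width"],s["force"])
cv2.imwrite("pics/c.png",cv2.resize(p["image"][130:280,240:440,::-1],(800,600)))
E
```

```text
[478.49416176  68.33275694 120.73997015] [-1.57093740e+00 -2.11125921e-04  5.92897616e-01] 4.783698117701342 [-0.72971527  0.08908019 -0.26379596]
```

View pics/c.png

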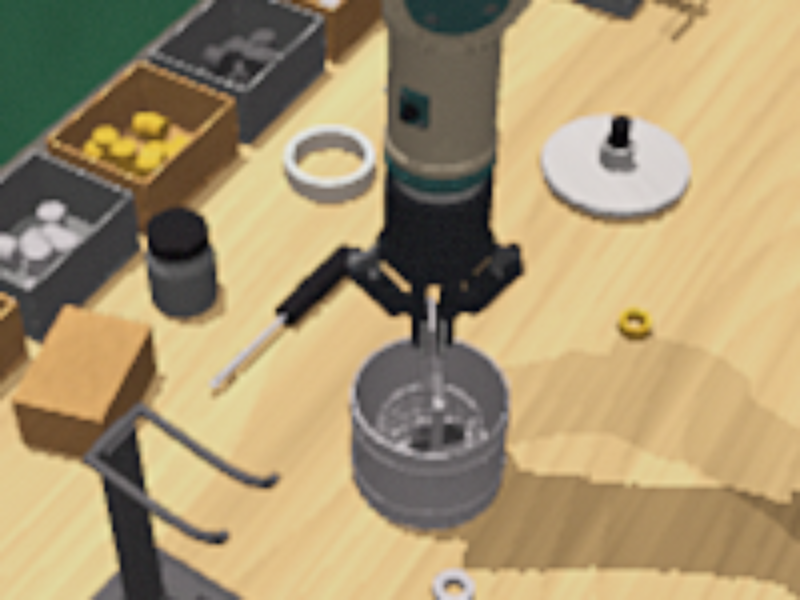

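```bash
python3 - <<'E'
from h import *
p=ctrl.get_image("wrist");
cv2.imwrite("pics/d.png",cv2.resize(p["image"][100:340,160:480,::-1],(800,600)))
p=ctrl.get_image("side")
cv2.imwrite("pics/d2.png",cv2.resize(p["image"][180:270,290:410,::-1],(800,600),interpolation=cv2.INTER_CUBIC))
E
```

```text
(no output)
```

View pics/d.png

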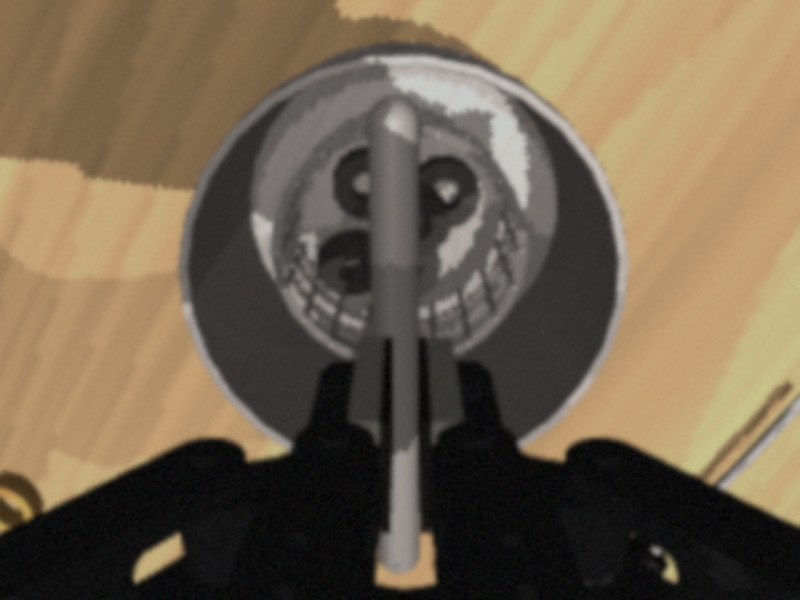

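View pics/d2.png

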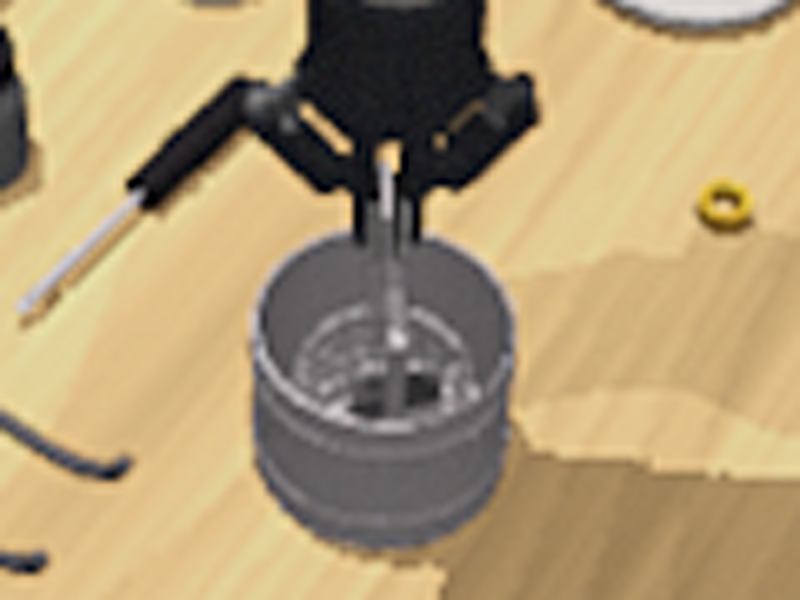

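>>> {"fn": "apply_moves", "kwargs": {
  "motion": [
    [0, 0, 0, 0, 0.0],
    [0, 0, 0, 0, 0.0],
    [0, 0, 0, 0, 0.0],
    [0, 0, 0, 0, 0.0]
  ]
}}

```text
clock: 6.45
eef_pos: [478.4, 68.3, 120.6]
tool_rot: [-1.571, 0.0, 0.593]
force: [-0.3, -0.1, -0.8]
width: -0.4
```

```bash
python3 - <<'E'
from h import *
s=ctrl.read_state();p=ctrl.get_image("wrist");im=p["image"][:,:,::-1].copy()
im=cv2.resize(im[100:340,160:480],(800,600))
e=s["eef_pos"]
for dz in (0,18.7,40):
    u,v=wproj(p,s,e+[0,0,dz]);print(dz,u,v);cv2.circle(im,(int((u-160)*2.5),int((v-100)*2.5)),3,(0,0,255),-1)
cv2.imwrite("pics/e.png",im)
p=ctrl.get_image("side")
im=cv2.resize(p["image"][180:270,290:410,::-1],(800,600),interpolation=cv2.INTER_CUBIC)
for dz in (0,18.7,40):
    u,v=proj(p,e+[0,0,dz]);cv2.circle(im,(int((u-290)*6.67),int((v-180)*6.67)),3,(0,0,255),-1)
cv2.imwrite("pics/e2.png",im)
E
```

```text
0 320.4215074681415 230.19886320214053
18.7 320.25015235078575 243.5427172188302
40 320.0090801300805 262.4623511212386
```

View pics/e.png

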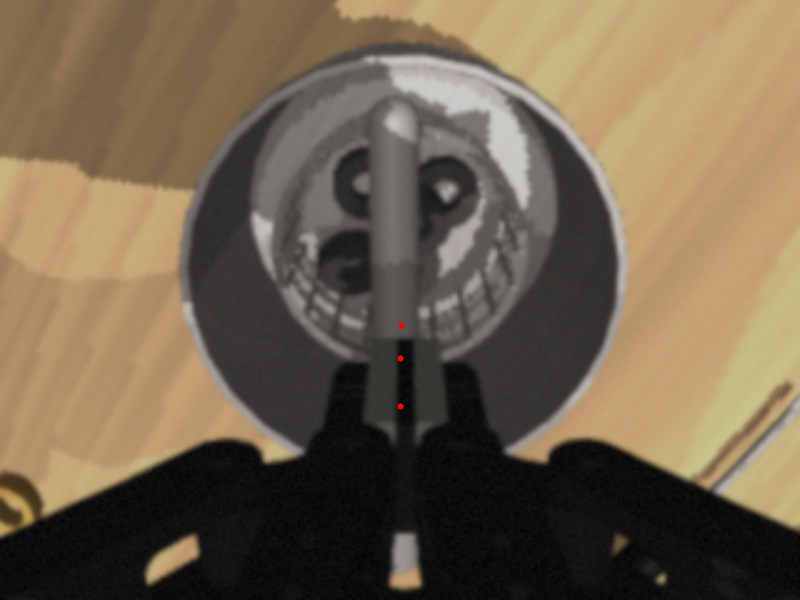

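View pics/e2.png

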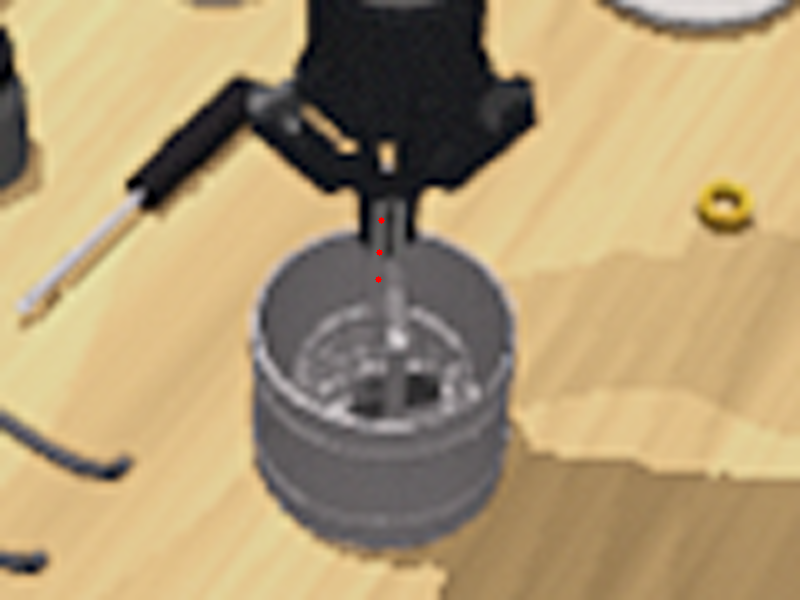

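```bash
python3 - <<'E'
from h import *
s=ctrl.read_state();p=ctrl.get_image("wrist");q=ctrl.get_image("side")
R=Rotation.from_euler("xyz",s["tool_rot"]).as_matrix()
print("wrist front tip edge seen at v=",100+338/2.5, "side pads lower edge at v=",180+240/6.67)
for d in (0,5,10,15,20,25,30):
    X=s["eef_pos"]+R@[0,-d,11];Y=s["eef_pos"]+R@[0,-d,-11]
    print(d,np.round(wproj(p,s,X),1),np.round(wproj(p,s,Y),1),"side",np.round(proj(q,X),1),np.round(proj(q,Y),1))
E
```

```text
wrist front tip edge seen at v= 235.2 side pads lower edge at v= 215.98200899550224
0 [320.4 212.7] [320.5 246.9] side [347.  224.6] [346.5 219.2]
5 [320.3 215.6] [320.4 250.5] side [347.1 223.6] [346.6 218.1]
10 [320.3 218.7] [320.4 254.4] side [347.1 222.5] [346.6 217. ]
15 [320.2 222. ] [320.3 258.4] side [347.2 221.4] [346.7 215.9]
20 [320.2 225.5] [320.3 262.6] side [347.2 220.3] [346.7 214.8]
25 [320.1 229.1] [320.2 267.1] side [347.3 219.2] [346.8 213.7]
30 [320.1 233. ] [320.2 271.8] side [347.3 218. ] [346.8 212.6]
```

>>> {"fn": "apply_moves", "kwargs": {
  "motion": [
    [0, 0, 0, 0, 4.0],
    [0, 0, 0, 0, 4.0],
    [0, 0, 0, 0, 4.0],
    [0, 0, 0, 0, 4.0],
    [0, 1.0, 0, 0, 4.0],
    [0, 2.0, 0, 0, 4.0],
    [0, 2.6, 0, 0, 4.0],
    [0, 2.6, 0, 0, 4.0]
  ]
}}

```text
clock: 7.65
eef_pos: [477.9, 68.3, 93.9]
tool_rot: [-1.57, 0.001, 0.593]
force: [0.4, -0.1, -0.2]
width: 40.0
```

```bash
python3 - <<'E'
from h import *
s=ctrl.read_state();p=ctrl.get_image("wrist");im=p["image"][:,:,::-1].copy()
im=cv2.resize(im[100:340,160:480],(800,600))
cv2.imwrite("pics/f.png",im)
p=ctrl.get_image("side")
im=cv2.resize(p["image"][180:270,290:410,::-1],(800,600),interpolation=cv2.INTER_CUBIC)
cv2.imwrite("pics/f2.png",im)
E
```

```text
(no output)
```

View pics/f.png

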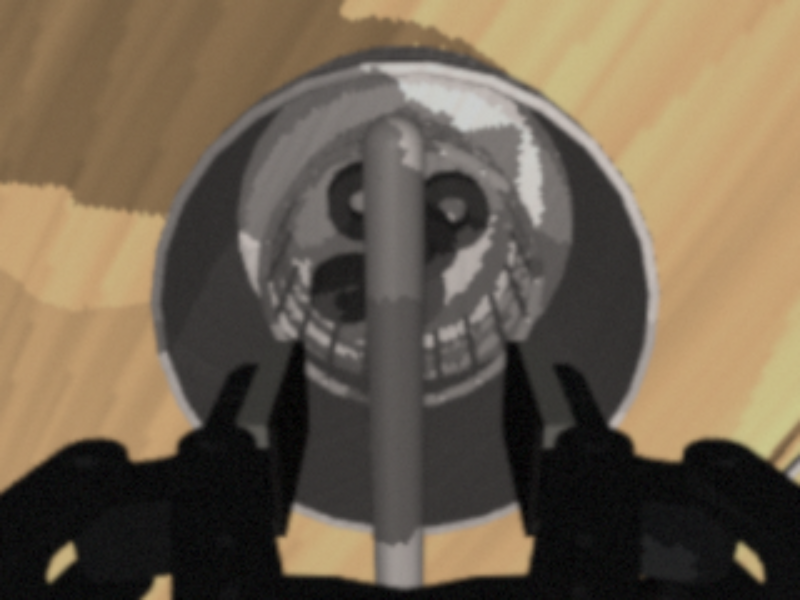

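View pics/f2.png

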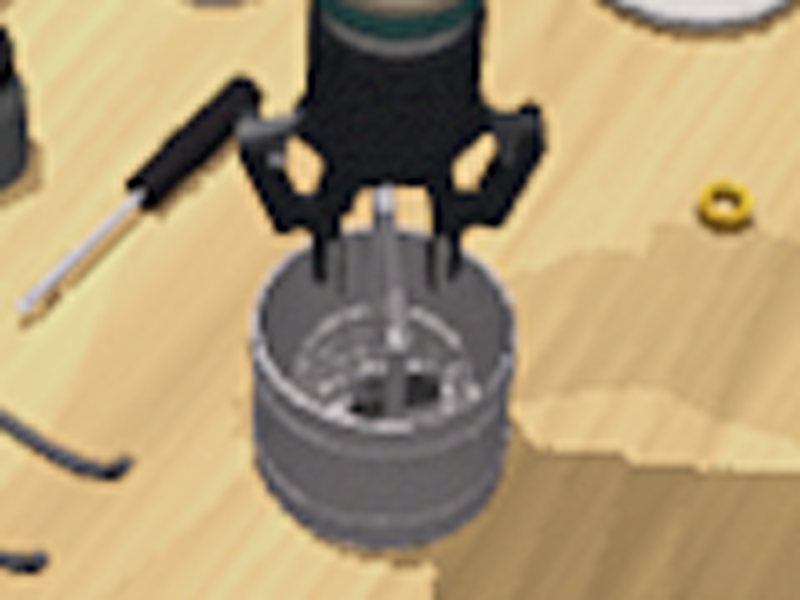

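The fingers now straddle the bar, with pads on both sides in the wrist view. The real fingertips sit about 30 mm higher than the nominal TCP suggests. Closing now.

>>> {"fn": "apply_moves", "kwargs": {
  "motion": [
    [0, 0, 0, 0, 0.0],
    [0, 0, 0, 0, 0.0],
    [0, 0, 0, 0, 0.0],
    [0, 0, 0, 0, 0.0],
    [0, 0, 0, 0, 0.0]
  ]
}}

```text
clock: 8.38
eef_pos: [478.2, 68.0, 94.9]
tool_rot: [-1.571, 0.001, 0.593]
force: [-1.7, -1.0, 4.7]
width: 7.9
```

```bash
python3 - <<'E'
from h import *
p=ctrl.get_image("side")
im=cv2.resize(p["image"][180:270,290:410,::-1],(800,600),interpolation=cv2.INTER_CUBIC)
cv2.imwrite("pics/g2.png",im)
E
```

```text
(no output)
```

View pics/g2.png

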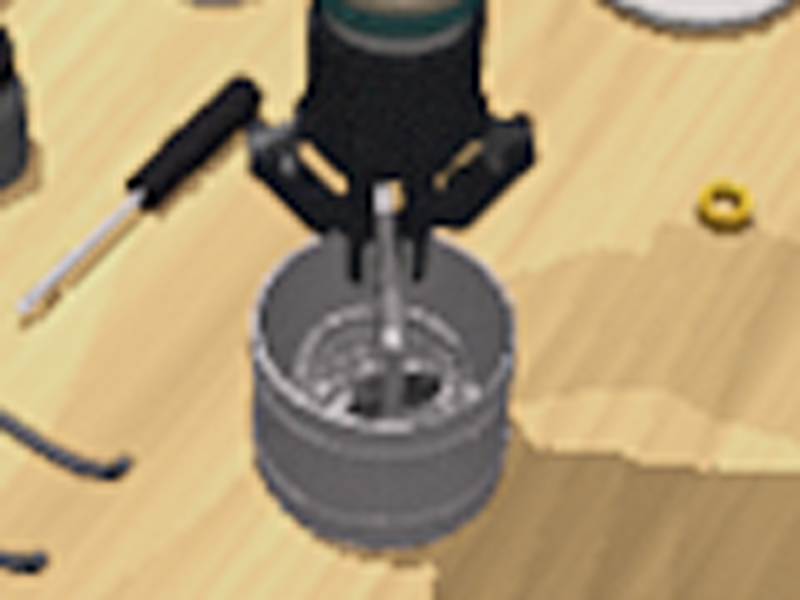

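>>> {"fn": "apply_moves", "kwargs": {
  "motion": [
    [0, 0, 0, 0, 3.0],
    [0, 0, 0, 0, 3.0],
    [0, 0.6, 0, 0, 3.0],
    [0, 1.2, 0, 0, 3.0],
    [0, 1.2, 0, 0, 3.0],
    [0, 1.2, 0, 0, 0.0],
    [0, 1.2, 0, 0, 0.0],
    [0, 1.2, 0, 0, 0.0],
    [0, 1.2, 0, 0, 0.0],
    [0, 1.2, 0, 0, 0.0]
  ]
}}

```text
clock: 9.68
eef_pos: [478.2, 68.2, 82.6]
tool_rot: [-1.571, 0.0, 0.593]
force: [-2.0, -0.4, -1.0]
width: 8.4
```

>>> {"fn": "apply_moves", "kwargs": {
  "motion": [
    [0, -1.0, 0, 0, 0.0],
    [0, -3.0, 0, 0, 0.0],
    [0, -6.0, 0, 0, 0.0],
    [0, -10.0, 0, 0, 0.0],
    [0, -14.0, 0, 0, 0.0],
    [0, -16.0, 0, 0, 0.0],
    [0, -16.0, 0, 0, 0.0]
  ]
}}

```text
clock: 10.55
eef_pos: [479.4, 68.7, 244.2]
tool_rot: [-1.573, -0.003, 0.593]
force: [0.5, 0.1, -4.0]
width: 8.3
```

```bash
python3 - <<'E'
from h import *
s=ctrl.read_state();print(s["eef_pos"],s["force"],s["qpos"])
p=ctrl.get_image("side")
im=cv2.resize(p["image"][150:270,260:420,::-1],(800,600),interpolation=cv2.INTER_CUBIC)
cv2.imwrite("pics/h2.png",im)
q=ctrl.get_image("top")
cv2.imwrite("pics/h1.png",cv2.resize(q["image"][170:290,190:350,::-1],(800,600),interpolation=cv2.INTER_CUBIC))
for n,im in (("side",p),("top",q)):
  for k in ["basket_bar","basket"]:print(n,k,[(np.round(d["location"]),d["confidence"]) for d in ctrl.mark_of(im,k)][:3])
E
```

```text
[479.41800295  68.65791366 244.21047292] [ 0.48405325  0.08705296 -4.00695306] [ 0.23025504  0.38727814 -0.59074403  1.90632099  0.26812562  0.92231482
  0.10371443]
side basket_bar [(array([649., 466., 132.]), 0.69)]
side basket [(array([476.,  66., 173.]), 0.6), (array([645., 464.,   0.]), 0.59), (array([ 503., -342.,   70.]), 0.28)]
top basket_bar [(array([648., 466., 136.]), 0.96)]
top basket [(array([648., 465.,  -3.]), 0.74), (array([397., 159.,   8.]), 0.27)]
```

View pics/h2.png

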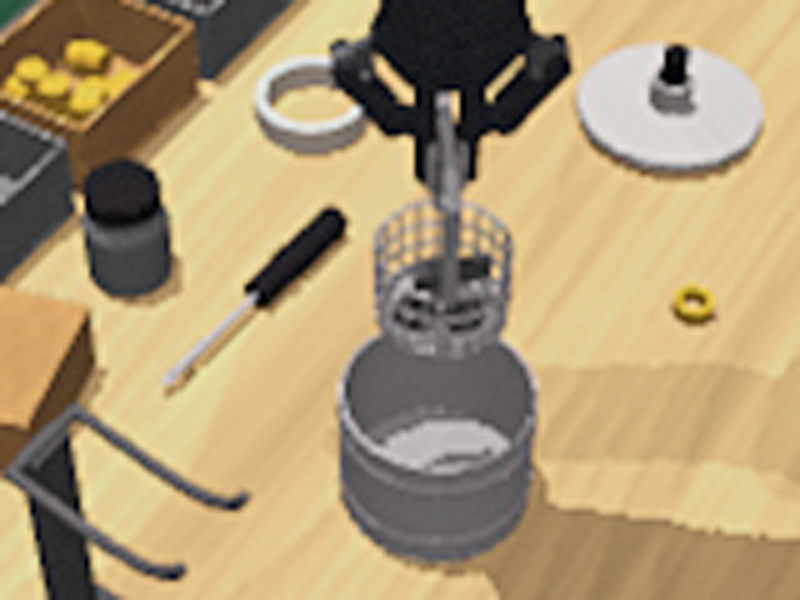

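View pics/h1.png

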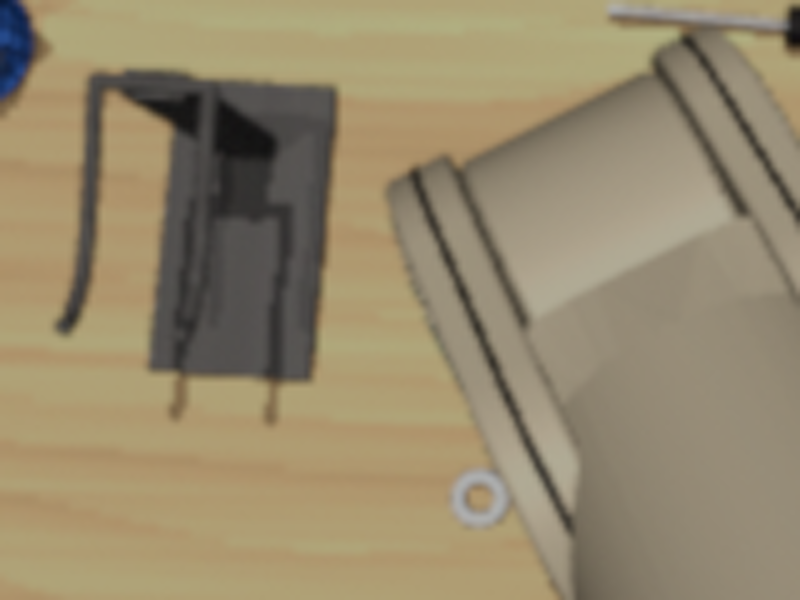

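```bash
python3 - <<'E'
from h import *
for t in [(420,200,244),(415,302,244),(415,302,186)]: print(rel(t,-0.03))
print(rel((512,300,186),-0.03),rel((512,300,152),-0.03))
E
```

```text
[ 2.583 -0.241 14.15   0.623]
[ 7.87  -0.241 22.887  0.623]
[ 7.87   5.559 22.887  0.623]
[15.801  5.559 17.299  0.623] [15.801  8.959 17.299  0.623]
```

>>> {"fn": "apply_moves", "kwargs": {
  "motion": [
    [1.3, 0, 7.0, 0.18, 0.0],
    [2.6, 0, 11.0, 0.36, 0.0],
    [2.6, 0, 14.0, 0.54, 0.0],
    [4.6, 0, 17.5, 0.623, 0.0],
    [6.2, 0, 20.2, 0.623, 0.0],
    [7.87, 0, 22.9, 0.623, 0.0],
    [7.87, 0, 22.9, 0.623, 0.0],
    [7.87, 0, 22.9, 0.623, 0.0],
    [7.87, 3.0, 22.9, 0.623, 0.0],
    [7.87, 5.4, 22.9, 0.623, 0.0],
    [7.87, 5.4, 22.9, 0.623, 0.0],
    [7.87, 5.4, 22.9, 0.623, 0.0]
  ]
}}

```text
clock: 12.35
eef_pos: [416.3, 302.1, 189.3]
tool_rot: [-1.57, -0.001, -0.031]
force: [-0.2, 0.3, -4.7]
width: 8.3
```

```bash
python3 - <<'E'
from h import *
s=ctrl.read_state();print(s["eef_pos"],s["force"],s["qpos"],s["width"])
p=ctrl.get_image("side")
im=cv2.resize(p["image"][170:320,220:420,::-1],(800,600),interpolation=cv2.INTER_CUBIC)
cv2.imwrite("pics/i2.png",im)
q=ctrl.get_image("wrist")
cv2.imwrite("pics/i1.png",q["image"][:,:,::-1])
for n,im in (("side",p),("wrist",q)):
  for k in ["basket_bar","basket","hook_seat"]:print(n,k,[(np.round(d["location"]),d["confidence"]) for d in ctrl.mark_of(im,k)][:3])
E
```

```text
[416.34433752 302.12899867 189.31322426] [-0.19561568  0.33542607 -4.65308225] [-0.3745457   0.48424957 -0.44395308  1.90188751  0.27870694  0.8148766
 -0.99749673] 8.256947689917638
side basket_bar [(array([648., 467., 132.]), 0.79), (array([412., 299., 249.]), 0.69), (array([ 504., -343.,   10.]), 0.66)]
side basket [(array([645., 467.,   1.]), 0.59), (array([416., 301., 116.]), 0.56)]
side hook_seat [(array([513., 301., 211.]), 0.77)]
wrist basket_bar [(array([416., 295., 248.]), 0.79)]
wrist basket [(array([644., 462.,   4.]), 0.77), (array([416., 301., 112.]), 0.61)]
wrist hook_seat []
```

View pics/i2.png

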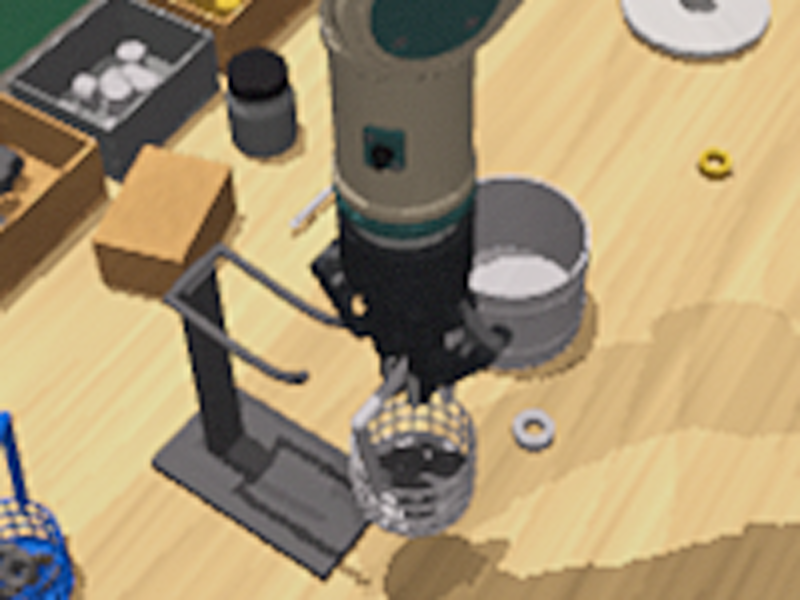

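View pics/i1.png

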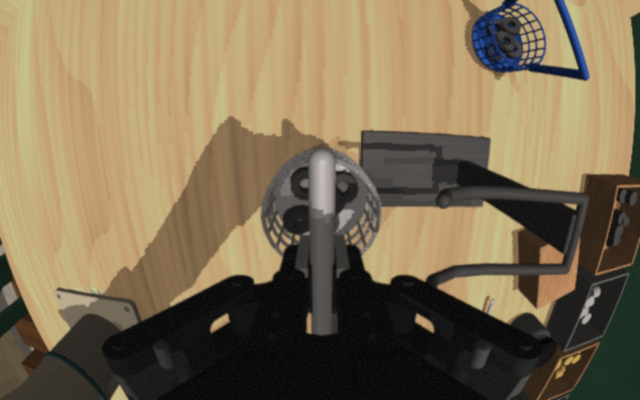

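```bash
python3 - <<'E'
from h import *
print(rel((512,300,181),-0.031),rel((512,300,151),-0.03))
E
```

```text
[9.618e+00 7.980e-01 5.500e-02 1.000e-03] [9.618 3.798 0.055 0.   ]
```

>>> {"fn": "apply_moves", "kwargs": {
  "motion": [
    [1.5, 0.7, 0, 0, 0.0],
    [4.0, 0.7, 0, 0, 0.0],
    [7.0, 0.7, 0.05, 0, 0.0],
    [9.0, 0.7, 0.05, 0, 0.0],
    [9.6, 0.8, 0.05, 0, 0.0],
    [9.6, 1.3, 0.05, 0, 0.0],
    [9.6, 2.3, 0.05, 0, 0.0],
    [9.6, 3.0, 0.05, 0, 0.0],
    [9.6, 3.4, 0.05, 0, 0.0],
    [9.6, 3.4, 0.05, 0, 0.0],
    [9.6, 3.4, 0.05, 0, 0.0]
  ]
}}

```text
clock: 14.12
eef_pos: [511.9, 300.0, 154.9]
tool_rot: [-1.57, -0.001, -0.03]
force: [0.2, -0.2, -4.0]
width: 8.1
```

```bash
python3 - <<'E'
from h import *
s=ctrl.read_state();print(s["eef_pos"],s["force"],s["width"])
p=ctrl.get_image("side")
im=cv2.resize(p["image"][200:320,220:380,::-1],(800,600),interpolation=cv2.INTER_CUBIC)
cv2.imwrite("pics/j2.png",im)
q=ctrl.get_image("wrist")
cv2.imwrite("pics/j1.png",q["image"][:,:,::-1])
for n,im in (("side",p),("wrist",q)):
  for k in ["basket_bar","basket","hook_seat"]:print(n,k,[(np.round(d["location"]),d["confidence"]) for d in ctrl.mark_of(im,k)][:3])
E
```

```text
[511.85396752 300.04703168 154.89270584] [ 0.22469938 -0.15874515 -4.01224538] 8.101190213453505
side basket_bar [(array([644., 467., 132.]), 0.71), (array([509., 299., 212.]), 0.62), (array([ 504., -340.,   10.]), 0.24)]
side basket [(array([510., 297.,  80.]), 0.94), (array([648., 467.,  -2.]), 0.57)]
side hook_seat [(array([515., 302., 210.]), 0.7)]
wrist basket_bar [(array([512., 294., 220.]), 0.97)]
wrist basket [(array([511., 301.,  76.]), 0.66), (array([512., 293., 214.]), 0.54)]
wrist hook_seat [(array([515., 295., 214.]), 0.6)]
```

View pics/j2.png

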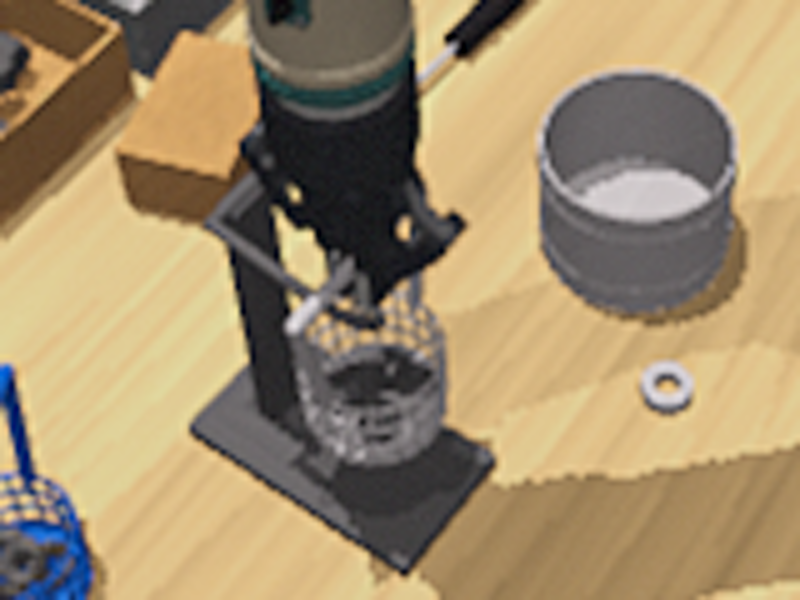

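View pics/j1.png

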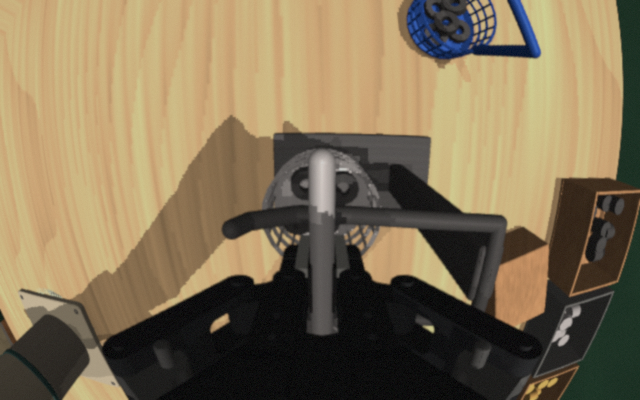

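>>> {"fn": "apply_moves", "kwargs": {
  "motion": [
    [0, 0.2, 0, 0, 0.0],
    [0, 0.4, 0, 0, 0.0],
    [0, 0.6, 0, 0, 0.0]
  ]
}}

```text
clock: 14.9
eef_pos: [511.9, 299.9, 150.4]
tool_rot: [-1.571, -0.001, -0.03]
force: [-5.6, -4.4, 18.8]
width: 8.2
```

>>> {"fn": "apply_moves", "kwargs": {
  "motion": [
    [0, -0.15, 0, 0, 0.0],
    [0, -0.15, 0, 0, 1.0],
    [0, -0.15, 0, 0, 2.0],
    [0, -0.15, 0, 0, 3.0],
    [0, -0.15, 0, 0, 3.0],
    [0, -0.15, 0, 0, 3.0]
  ]
}}

```text
clock: 15.65
eef_pos: [511.8, 299.9, 150.1]
tool_rot: [-1.571, -0.0, -0.03]
force: [0.1, -0.7, 1.0]
width: 30.1
```

```bash
python3 - <<'E'
from h import *
s=ctrl.read_state();print(s["eef_pos"],s["force"],s["width"])
q=ctrl.get_image("wrist")
cv2.imwrite("pics/k1.png",q["image"][:,:,::-1])
E
```

```text
[511.76287808 299.90823213 150.08266084] [ 0.08978776 -0.66020454  1.03591939] 30.05504558081239
```

View pics/k1.png

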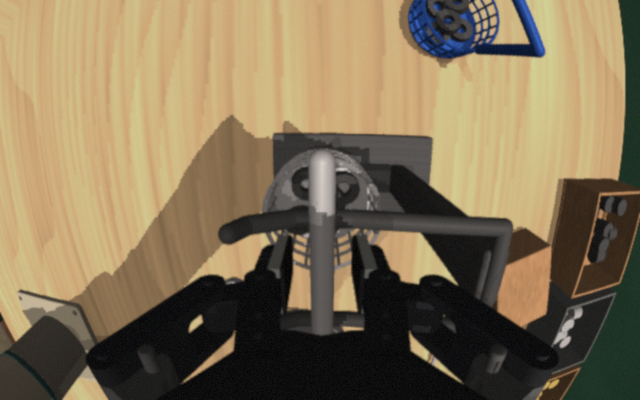

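Released, with the bar between open pads and no contact force. I'll raise straight up, then look.

>>> {"fn": "apply_moves", "kwargs": {
  "motion": [
    [0, -0.7, 0, 0, 3.0],
    [0, -2.5, 0, 0, 3.0],
    [0, -5.0, 0, 0, 3.0],
    [0, -9.0, 0, 0, 3.0],
    [0, -13.0, 0, 0, 3.0],
    [0, -13.0, 0, 0, 3.0]
  ]
}}

```text
clock: 16.45
eef_pos: [513.4, 301.5, 284.1]
tool_rot: [-1.566, -0.006, -0.03]
force: [-0.5, 0.6, -0.4]
width: 29.9
```

```bash
python3 - <<'E'
from h import *
s=ctrl.read_state();print(s["eef_pos"],s["force"],s["qpos"])
p=ctrl.get_image("side")
cv2.imwrite("pics/l2.png",cv2.resize(p["image"][200:320,220:380,::-1],(800,600),interpolation=cv2.INTER_CUBIC))
for k in ["basket_bar","basket","tin_mouth"]:print(k,[(np.round(d["location"]),d["confidence"]) for d in ctrl.mark_of(p,k)][:3])
# via and above lids
print(rel((480,0,290),-0.6));print(rel((503,-342,200),-0.6))
E
```

```text
[513.36643949 301.5087109  284.13481374] [-0.54927405  0.56012177 -0.3824976 ] [-0.28606665  0.49856796 -0.460644    1.5690104   0.23912759  1.12236638
 -0.83084265]
basket_bar [(array([509., 300., 206.]), 0.81), (array([ 507., -336.,   12.]), 0.72), (array([648., 470., 135.]), 0.62)]
basket [(array([648., 463.,  -2.]), 0.97), (array([514., 296.,  78.]), 0.9), (array([ 508., -341.,   -2.]), 0.65)]
tin_mouth [(array([475.,  65.,  -4.]), 0.64), (array([476.,  71.,  92.]), 0.56)]
[ -2.209  -1.087 -30.005   0.57 ]
[  1.118   7.913 -64.121   0.57 ]
```

View pics/l2.png

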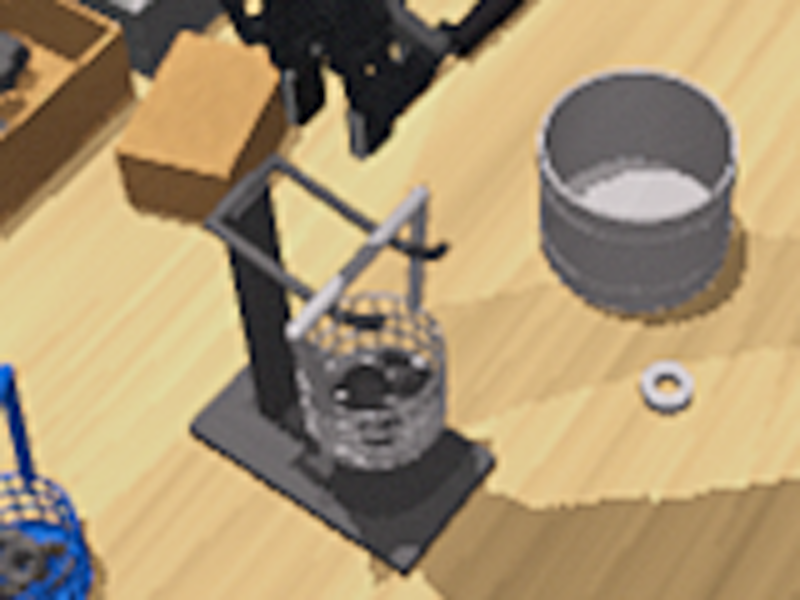

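>>> {"fn": "apply_moves", "kwargs": {
  "motion": [
    [-2.2, -1.0, -10.0, 0.18, 3.5],
    [-2.2, -1.0, -20.0, 0.36, 3.5],
    [-2.2, -1.0, -30.0, 0.54, 3.5],
    [-2.2, -1.0, -30.0, 0.57, 3.5],
    [-2.2, -1.0, -30.0, 0.57, 3.5],
    [1.1, 6.0, -64.1, 0.57, 3.5],
    [1.1, 6.0, -64.1, 0.57, 3.5],
    [1.1, 6.0, -64.1, 0.57, 3.5],
    [1.1, 6.0, -64.1, 0.57, 3.5],
    [1.1, 6.0, -64.1, 0.57, 3.5],
    [1.1, 6.0, -64.1, 0.57, 3.5],
    [1.1, 7.9, -64.1, 0.57, 3.5],
    [1.1, 7.9, -64.1, 0.57, 3.5],
    [1.1, 7.9, -64.1, 0.57, 3.5]
  ]
}}

```text
clock: 18.4
eef_pos: [503.6, -340.4, 201.1]
tool_rot: [-1.57, 0.001, -0.599]
force: [-0.1, 0.2, 0.4]
width: 35.0
```

```bash
python3 - <<'E'
from h import *
s=ctrl.read_state();print(s["eef_pos"],s["tool_rot"],s["qpos"])
p=ctrl.get_image("wrist")
cv2.imwrite("pics/m.png",p["image"][:,:,::-1])
for k in ["inner_knob_top","outer_neck_top","outer_lid"]:print(k,[(np.round(d["location"],1),d["confidence"]) for d in ctrl.mark_of(p,k)][:3])
q=ctrl.get_image("side")
for k in ["inner_knob_top","outer_neck_top","outer_lid"]:print(k,[(np.round(d["location"],1),d["confidence"]) for d in ctrl.mark_of(q,k)][:3])
E
```

```text
[ 503.64171198 -340.36904136  201.05638707] [-1.57041273e+00  6.85917094e-04 -5.98875269e-01] [ 0.65513938  0.57424377 -0.17036829  1.64069467  0.11399139  0.93704792
 -0.15493839]
inner_knob_top [(array([ 506.9, -345. ,   66.5]), 0.79)]
outer_neck_top [(array([ 506.7, -340.3,   42. ]), 0.69)]
outer_lid [(array([ 503.3, -341.4,    9.7]), 0.92), (array([ 507.4, -342.2,   69.3]), 0.43)]
inner_knob_top [(array([ 504.4, -341.4,   68.4]), 0.43)]
outer_neck_top [(array([ 504.9, -340.5,   45. ]), 0.9), (array([515.3, 299.3, 210.4]), 0.63)]
outer_lid [(array([ 502.7, -338.7,    6.8]), 0.9)]
```

View pics/m.png

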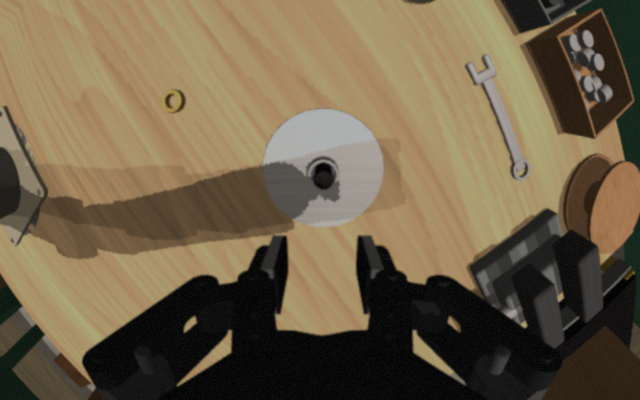

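```bash
cat >> h.py <<'E'
def fitc(p,s,c0,r,z,rng=10,vmax=400,pj=None):
    pj=pj or (lambda X:wproj(p,s,X))
    g=cv2.GaussianBlur(cv2.cvtColor(p["image"],cv2.COLOR_RGB2GRAY),(3,3),0).astype(float)
    m=np.minimum(np.hypot(cv2.Sobel(g,cv2.CV_64F,1,0),cv2.Sobel(g,cv2.CV_64F,0,1)),150).astype(np.float32)
    b=[]
    for dx in np.arange(-rng,rng+1,1):
        for dy in np.arange(-rng,rng+1,1):
            P=np.array([pj(X) for X in circ((c0[0]+dx,c0[1]+dy),r,z,60)],np.float32);P=P[P[:,1]<vmax]
            b.append((float(cv2.remap(m,P[:,0][None],P[:,1][None],1).mean()),float(c0[0]+dx),float(c0[1]+dy)))
    b.sort(reverse=True);return b[:3]
E
python3 - <<'E'
from h import *
s=ctrl.read_state();p=ctrl.get_image("wrist")
print("cap",fitc(p,s,(504,-341),72,17)); print("knob",fitc(p,s,(504,-341),10,69)); print("neck",fitc(p,s,(504,-341),17,43))
im=p["image"][:,:,::-1].copy()
for c,r,z in (((504,-341),72,17),((504,-341),10,69),((504,-341),17,43)):
  b=fitc(p,s,c,r,z)[0]
  for X in circ(b[1:],r,z,60):
    u,v=wproj(p,s,X);cv2.circle(im,(int(round(u)),int(round(v))),0,(0,0,255),-1)
cv2.imwrite("pics/m2.png",cv2.resize(im[90:240,220:420],(800,600)))
q=ctrl.get_image("top")
print("top knob",fitc(q,None,(504,-341),72,17,pj=lambda X:proj(q,X)))
E
```

```text
cap [(52.28636169433594, 504.0, -342.0), (51.68665313720703, 504.0, -343.0), (51.02376937866211, 503.0, -342.0)]
knob [(106.30894470214844, 505.0, -341.0), (102.435546875, 506.0, -341.0), (101.71713256835938, 505.0, -340.0)]
neck [(108.79496765136719, 506.0, -337.0), (108.662353515625, 506.0, -338.0), (106.2476577758789, 507.0, -338.0)]
top knob [(72.91177368164062, 504.0, -345.0), (72.56144714355469, 505.0, -345.0), (72.22686004638672, 504.0, -346.0)]
```

View pics/m2.png

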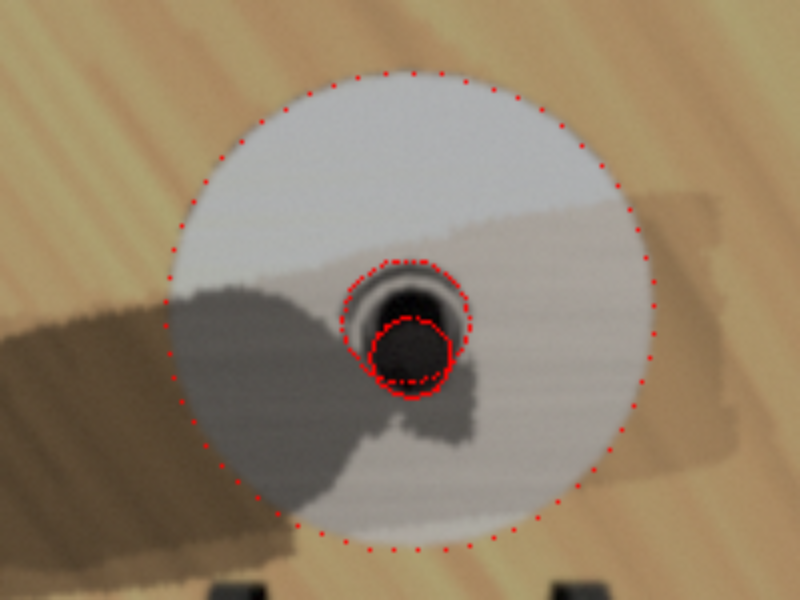

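```bash
python3 - <<'E'
from h import *
print(rel((504.8,-341.3,45),-0.6))
E
```

```text
[ 0.112 15.634  0.064  0.   ]
```

>>> {"fn": "apply_moves", "kwargs": {
  "motion": [
    [0.1, 5.0, 0.05, 0, 3.5],
    [0.1, 10.0, 0.05, 0, 3.5],
    [0.1, 14.0, 0.05, 0, 3.5],
    [0.1, 15.6, 0.05, 0, 3.5],
    [0.1, 15.6, 0.05, 0, 3.5]
  ]
}}

```text
clock: 19.52
eef_pos: [504.4, -341.1, 44.7]
tool_rot: [-1.571, 0.001, -0.6]
force: [0.4, 0.1, 0.8]
width: 35.1
```

```bash
python3 - <<'E'
from h import *
s=ctrl.read_state();print(s["eef_pos"],s["tool_rot"],s["force"])
p=ctrl.get_image("wrist")
cv2.imwrite("pics/n.png",cv2.resize(p["image"][100:340,160:480,::-1],(800,600)))
q=ctrl.get_image("side")
cv2.imwrite("pics/n2.png",cv2.resize(q["image"][115:205,335:455,::-1],(800,600),interpolation=cv2.INTER_CUBIC))
E
```

```text
[ 504.37009427 -341.14237528   44.70176115] [-1.57080888e+00  1.17907055e-03 -5.99899208e-01] [0.44000876 0.14566789 0.75047788]
```

View pics/n.png

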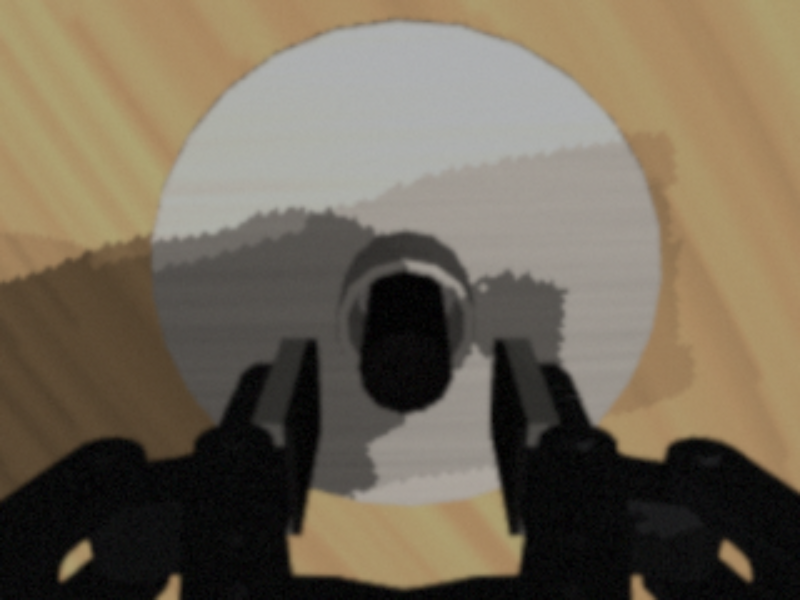

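View pics/n2.png

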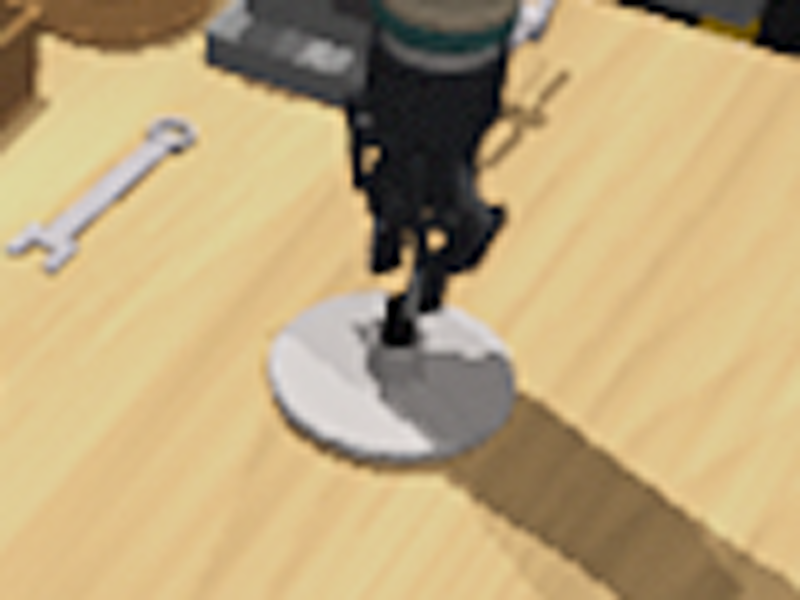

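```bash
python3 - <<'E'
from h import *
s=ctrl.read_state();p=ctrl.get_image("wrist");q=ctrl.get_image("side")
R=Rotation.from_euler("xyz",s["tool_rot"]).as_matrix()
for d in (20,25,30,35,40,45):
  for z in (11,-11):
    print(d,z,[np.round(wproj(p,s,s["eef_pos"]+R@[x,-d,z]),1) for x in(-17.5,-25)],"side",[np.round((np.array(proj(q,s["eef_pos"]+R@[x,-d,z]))-[335,115])*6.667) for x in (-25,-17.5,17.5,25)])
E
```

```text
20 11 [array([287.2, 227.1]), array([273.1, 227. ])] side [array([401., 329.]), array([394., 321.]), array([363., 285.]), array([357., 278.])]
20 -11 [array([288.9, 263.9]), array([275.5, 263.6])] side [array([435., 319.]), array([428., 311.]), array([396., 275.]), array([390., 268.])]
25 11 [array([286.1, 230.8]), array([271.6, 230.6])] side [array([402., 322.]), array([395., 314.]), array([364., 278.]), array([358., 271.])]
25 -11 [array([288. , 268.4]), array([274.2, 268.1])] side [array([436., 312.]), array([429., 304.]), array([397., 269.]), array([391., 261.])]
30 11 [array([285.1, 234.7]), array([270.1, 234.5])] side [array([403., 315.]), array([396., 307.]), array([365., 272.]), array([358., 264.])]
30 -11 [array([287.1, 273.1]), array([272.9, 272.7])] side [array([437., 305.]), array([430., 297.]), array([398., 262.]), array([392., 254.])]
35 11 [array([283.9, 238.8]), array([268.5, 238.6])] side [array([404., 308.]), array([397., 301.]), array([366., 265.]), array([359., 257.])]
35 -11 [array([286.1, 278. ]), array([271.5, 277.6])] side [array([438., 298.]), array([431., 290.]), array([399., 255.]), array([393., 247.])]
40 11 [array([282.7, 243.2]), array([266.8, 243. ])] side [array([405., 301.]), array([398., 294.]), array([367., 258.]), array([360., 250.])]
40 -11 [array([285. , 283.2]), array([270.1, 282.8])] side [array([439., 291.]), array([432., 284.]), array([401., 248.]), array([394., 241.])]
45 11 [array([281.4, 247.9]), array([265. , 247.6])] side [array([406., 295.]), array([400., 287.]), array([368., 251.]), array([361., 243.])]
45 -11 [array([283.9, 288.7]), array([268.5, 288.3])] side [array([441., 284.]), array([434., 277.]), array([402., 241.]), array([395., 234.])]
```

>>> {"fn": "apply_moves", "kwargs": {
  "motion": [
    [0.05, 1.5, 0, 0, 3.5],
    [0.05, 2.4, 0, 0, 3.5],
    [0.05, 2.7, 0, 0, 3.5],
    [0.05, 2.7, 0, 0, 3.0],
    [0.05, 2.7, 0, 0, 2.6],
    [0.05, 2.7, 0, 0, 2.6]
  ]
}}

```text
clock: 20.48
eef_pos: [505.2, -341.7, 18.4]
tool_rot: [-1.571, -0.001, -0.6]
force: [-0.4, -0.3, -0.2]
width: 25.5
```

```bash
python3 - <<'E'
from h import *
s=ctrl.read_state();print(s["eef_pos"],s["tool_rot"],s["force"])
p=ctrl.get_image("wrist")
cv2.imwrite("pics/o.png",cv2.resize(p["image"][100:340,160:480,::-1],(800,600)))
q=ctrl.get_image("side")
cv2.imwrite("pics/o2.png",cv2.resize(q["image"][115:205,335:455,::-1],(800,600),interpolation=cv2.INTER_CUBIC))
E
```

```text
[ 505.16385686 -341.74903352   18.41595429] [-1.57074021e+00 -5.50085994e-04 -6.00049908e-01] [-0.44429511 -0.26914481 -0.17109904]
```

View pics/o.png

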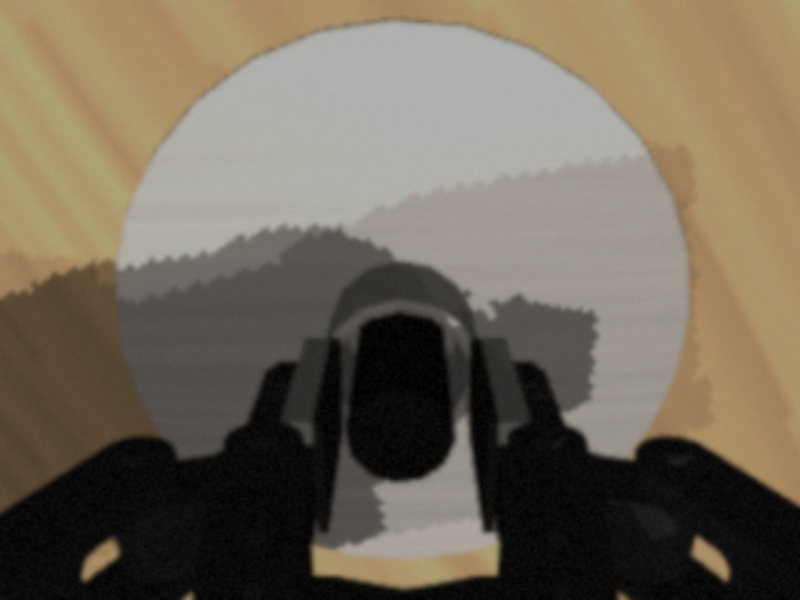

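View pics/o2.png

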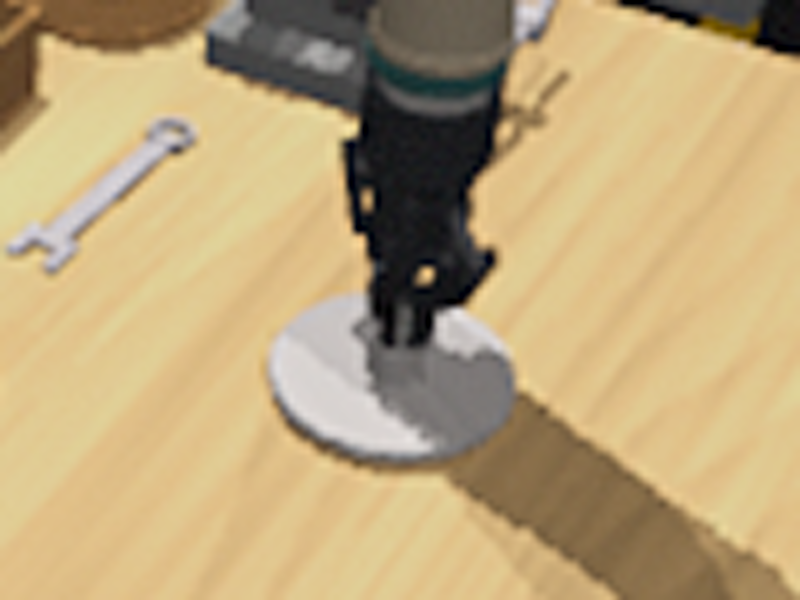

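>>> {"fn": "apply_moves", "kwargs": {
  "motion": [
    [0, 0, 0, 0, 1.0],
    [0, 0, 0, 0, 1.0],
    [0, 0, 0, 0, 1.0],
    [0, 0, 0, 0, 1.0]
  ]
}}

```text
clock: 21.08
eef_pos: [504.9, -341.6, 18.5]
tool_rot: [-1.571, 0.0, -0.6]
force: [-1.5, 0.9, 5.4]
width: 18.3
```

>>> {"fn": "apply_moves", "kwargs": {
  "motion": [
    [0, -0.3, 0, 0, 1.0],
    [0, -0.8, 0, 0, 1.0],
    [0, -1.6, 0, 0, 1.0],
    [0, -2.6, 0, 0, 1.0],
    [0, -4.0, 0, 0, 1.0],
    [0, -4.0, 0, 0, 1.0],
    [0, -4.0, 0, 0, 1.0]
  ]
}}

```text
clock: 21.95
eef_pos: [504.8, -341.6, 58.3]
tool_rot: [-1.571, -0.0, -0.6]
force: [-0.0, 1.2, -4.4]
width: 18.5
```

```bash
python3 - <<'E'
from h import *
s=ctrl.read_state();print(s["eef_pos"],s["tool_rot"],s["force"],s["torque"],s["width"])
p=ctrl.get_image("wrist")
cv2.imwrite("pics/p.png",cv2.resize(p["image"][100:340,160:480,::-1],(800,600)))
q=ctrl.get_image("side")
cv2.imwrite("pics/p2.png",cv2.resize(q["image"][115:205,335:455,::-1],(800,600),interpolation=cv2.INTER_CUBIC))
E
```

```text
[ 504.84480161 -341.61042085   58.25210548] [-1.57083099e+00 -4.76006005e-05 -6.00088124e-01] [-0.01001576  1.17387922 -4.41444291] [0.01584367 0.03405086 0.03470855] 18.502035006157836
```

View pics/p.png

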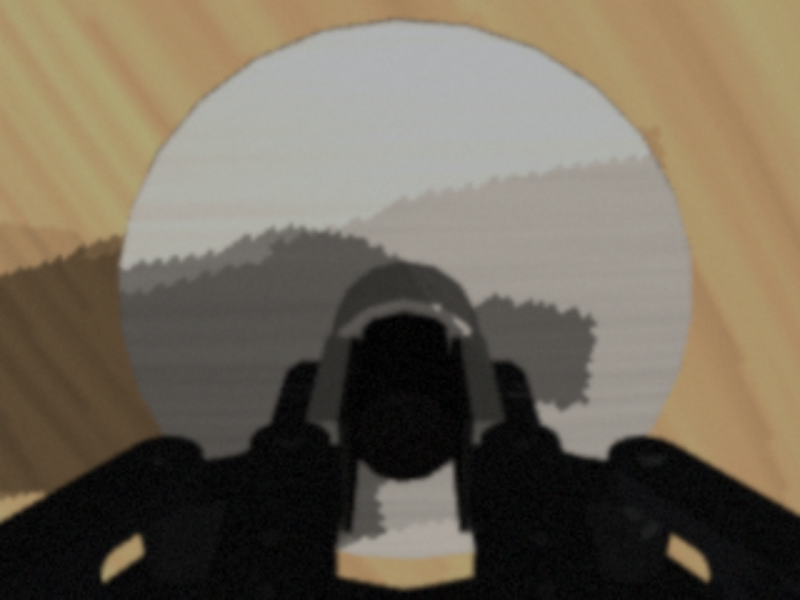

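View pics/p2.png

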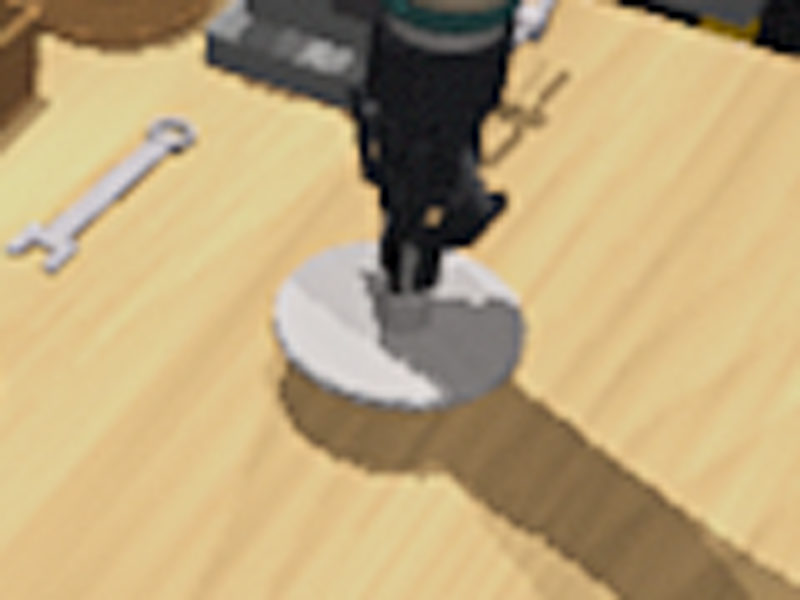

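```bash
python3 - <<'E'
from h import *
print(rel((478,-90,170),0))
p=ctrl.get_image("top");print(fitc(p,None,(478,68),58,95,pj=lambda X:proj(p,X)),fitc(p,None,(478,68),62,95,pj=lambda X:proj(p,X)))
p=ctrl.get_image("side");print(fitc(p,None,(478,68),58,95,pj=lambda X:proj(p,X)),fitc(p,None,(478,68),62,95,pj=lambda X:proj(p,X)))
E
```

```text
[-16.386 -11.226  19.249  -0.6  ]
[(125.82166290283203, 481.0, 67.0), (125.28137969970703, 481.0, 68.0), (124.25077819824219, 480.0, 68.0)] [(103.23394012451172, 475.0, 66.0), (102.93663787841797, 476.0, 66.0), (102.93082427978516, 468.0, 67.0)]
[(143.48915100097656, 475.0, 70.0), (143.40374755859375, 475.0, 69.0), (143.36276245117188, 476.0, 71.0)] [(141.72113037109375, 475.0, 71.0), (140.32354736328125, 475.0, 72.0), (140.02772521972656, 474.0, 71.0)]
```

>>> {"fn": "apply_moves", "kwargs": {
  "motion": [
    [0, -3.0, 0, 0, 1.0],
    [0, -7.0, 0, 0, 1.0],
    [-1.0, -10.0, 1.2, 0, 1.0],
    [-3.0, -11.2, 3.5, -0.1, 1.0],
    [-6.0, -11.2, 7.0, -0.2, 1.0],
    [-9.0, -11.2, 10.5, -0.3, 1.0],
    [-12.0, -11.2, 14.1, -0.4, 1.0],
    [-14.5, -11.2, 17.0, -0.5, 1.0],
    [-16.0, -11.2, 18.8, -0.57, 1.0],
    [-16.4, -11.2, 19.2, -0.6, 1.0],
    [-16.4, -11.2, 19.2, -0.6, 1.0],
    [-16.4, -11.2, 19.2, -0.6, 1.0],
    [-16.4, -11.2, 19.2, -0.6, 1.0]
  ]
}}

```text
clock: 23.78
eef_pos: [478.1, -91.8, 170.0]
tool_rot: [-1.571, 0.0, -0.002]
force: [-0.3, 0.5, -4.2]
width: 18.0
```

```bash
python3 - <<'E'
from h import *
s=ctrl.read_state();print(s["eef_pos"],s["tool_rot"],s["force"],s["torque"],s["width"],s["qpos"])
p=ctrl.get_image("wrist")
im=p["image"][:,:,::-1].copy()
e=s["eef_pos"]
for r in (58,62): print(r,fitc(p,s,(478,69),r,95,rng=8))
zc=e[2]-18.5+17
b=fitc(p,s,e[:2],72,zc,rng=6,vmax=240);print("cap",b,"tcp",e)
c=fitc(p,s,(478,69),58,95,rng=8)[0][1:]
for X in np.r_[circ(c,58,95),circ(c,62,95),circ(b[0][1:],72,zc)]:
    u,v=wproj(p,s,X);cv2.circle(im,(int(round(u)),int(round(v))),0,(0,0,255),-1)
cv2.imwrite("pics/q.png",im)
E
```

```text
[478.07794944 -91.80836118 170.01519445] [-1.57124706e+00  3.10519508e-05 -2.40670064e-03] [-0.34046195  0.54998481 -4.17176984] [-0.03279338 -0.00567426  0.02867056] 18.03958046881273 [ 0.37600503  0.4638981  -0.34363766  1.99410364  0.23119254  0.72060582
 -0.11119198]
58 [(74.10047149658203, 478.0, 65.0), (72.61258697509766, 479.0, 65.0), (71.79246520996094, 478.0, 64.0)]
62 [(53.7938232421875, 476.0, 71.0), (52.98748779296875, 476.0, 70.0), (52.31070327758789, 475.0, 70.0)]
cap [(83.88298034667969, 479.07794944261457, -93.80836117723267), (73.34380340576172, 480.07794944261457, -93.80836117723267), (67.29740905761719, 478.07794944261457, -93.80836117723267)] tcp [478.07794944 -91.80836118 170.01519445]
```

View pics/q.png

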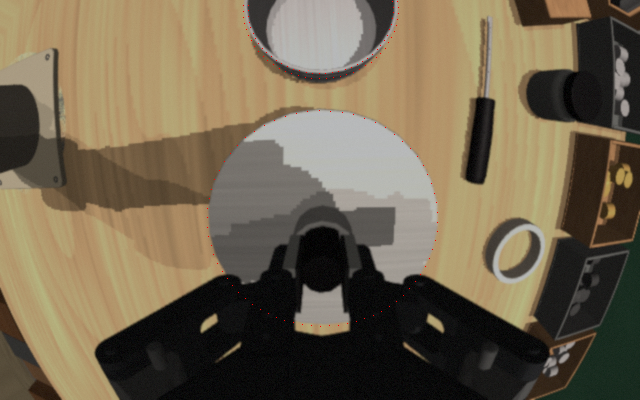

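>>> {"fn": "apply_moves", "kwargs": {
  "motion": [
    [0, -2.0, 1.0, 0, 1.0],
    [0, -5.0, 2.0, 0, 1.0],
    [0, -8.0, 3.0, 0, 1.0],
    [0, -9.0, 3.5, 0, 1.0],
    [0, -9.0, 3.5, 0, 1.0],
    [0, -9.0, 3.5, 0, 1.0]
  ]
}}

```text
clock: 24.58
eef_pos: [477.0, -56.3, 258.9]
tool_rot: [-1.571, 0.003, -0.001]
force: [-0.4, 0.1, -4.9]
width: 17.7
```

```bash
python3 - <<'E'
from h import *
s=ctrl.read_state();print(s["eef_pos"],s["tool_rot"],s["width"])
p=ctrl.get_image("wrist")
im=p["image"][:,:,::-1].copy()
e=s["eef_pos"]
for r in (58,62): print(r,fitc(p,s,(478,69),r,95,rng=8,vmax=105))
c=fitc(p,s,(478,69),58,95,rng=8,vmax=105)[0][1:]
for X in np.r_[circ(c,58,95),circ(c,62,95)]:
    u,v=wproj(p,s,X);cv2.circle(im,(int(round(u)),int(round(v))),0,(0,0,255),-1)
cv2.imwrite("pics/r.png",cv2.resize(im[0:150,220:420],(800,600)))
E
```

```text
[477.04516657 -56.26361206 258.86861914] [-1.57102172e+00  2.53463688e-03 -7.96183099e-04] 17.741948191851918
58 [(149.36106872558594, 478.0, 69.0), (146.9213409423828, 478.0, 68.0), (144.8792724609375, 479.0, 69.0)]
62 [(92.74310302734375, 478.0, 64.0), (92.26652526855469, 479.0, 64.0), (91.75369262695312, 477.0, 65.0)]
```

View pics/r.png

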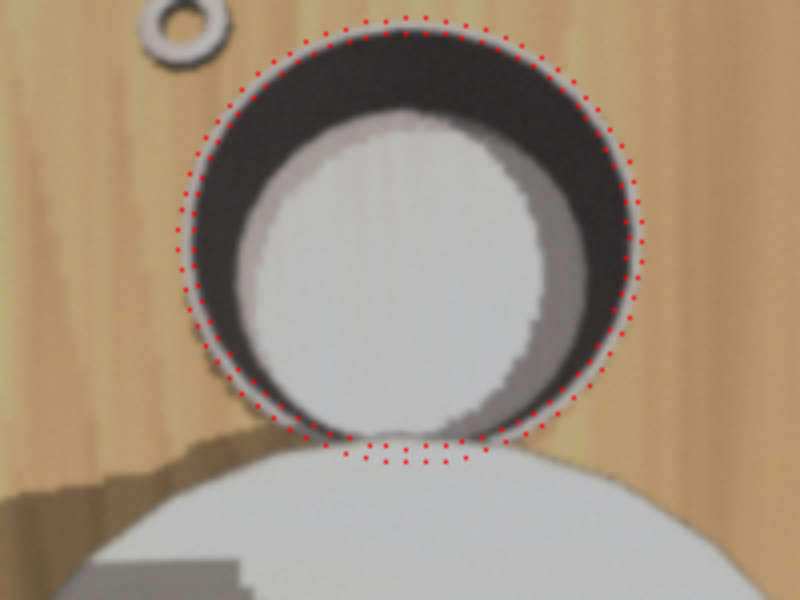

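```bash
python3 - <<'E'
from h import *
s=ctrl.read_state();print(s["width"],s["force"])
p=ctrl.get_image("wrist")
cv2.imwrite("pics/s.png",cv2.resize(p["image"][100:340,160:480,::-1],(800,600)))
im=p["image"]
print(rel((478,69,259),0))
for z0 in (0,-5,-10,-15,-20):
    z=s["eef_pos"][2]-18.5+17+z0; print(z0,fitc(p,s,s["eef_pos"][:2],72,z,rng=6,vmax=240)[0])
E
```

```text
17.937550061808583 [-0.47014653 -0.65591925 -5.91733178]
[ 6.9000e-02 -4.0000e-03  1.2508e+01 -1.0000e-03]
0 (81.31559753417969, 478.07927775903266, -58.18035220742367)
-5 (71.58000183105469, 477.07927775903266, -57.18035220742367)
-10 (62.30314254760742, 478.07927775903266, -57.18035220742367)
-15 (55.400150299072266, 477.07927775903266, -57.18035220742367)
-20 (50.833396911621094, 478.07927775903266, -56.18035220742367)
```

View pics/s.png

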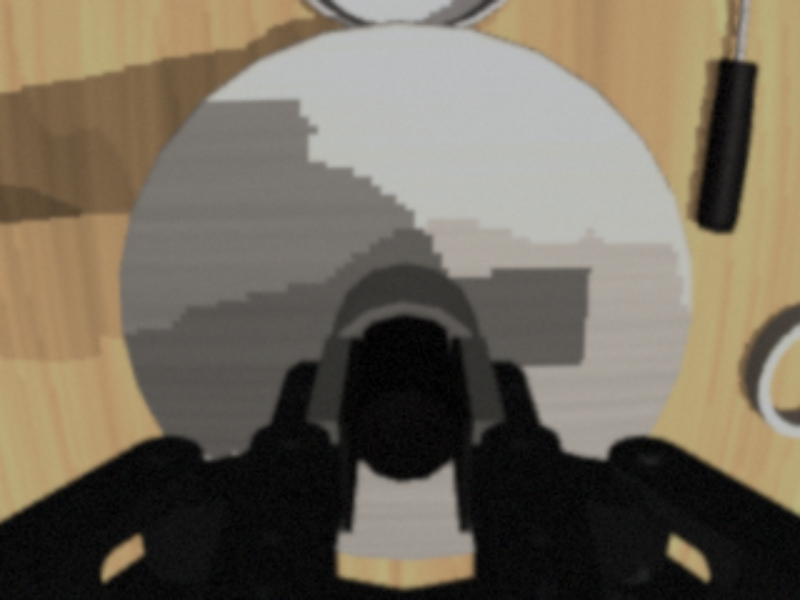

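>>> {"fn": "apply_moves", "kwargs": {
  "motion": [
    [0, 0, 1.5, 0, 1.0],
    [0, 0, 4.5, 0, 1.0],
    [0, 0, 8.0, 0, 1.0],
    [0.05, 0, 11.0, 0, 1.0],
    [0.05, 0, 12.3, 0, 1.0],
    [0.05, 0, 12.5, 0, 1.0],
    [0.05, 3.0, 12.5, 0, 1.0],
    [0.05, 7.0, 12.5, 0, 1.0],
    [0.05, 11.0, 12.5, 0, 1.0],
    [0.05, 13.0, 12.5, 0, 1.0],
    [0.05, 13.6, 12.5, 0, 1.0],
    [0.05, 13.6, 12.5, 0, 1.0],
    [0.05, 13.6, 12.5, 0, 1.0]
  ]
}}

```text
clock: 26.3
eef_pos: [479.5, 69.3, 125.1]
tool_rot: [-1.571, -0.002, -0.001]
force: [-0.7, 1.0, -3.5]
width: 17.7
```

```bash
python3 - <<'E'
from h import *
s=ctrl.read_state();print(s["eef_pos"],s["tool_rot"],s["width"],s["force"])
print(rel((478,69,105.5),0))
p=ctrl.get_image("wrist");cv2.imwrite("pics/t.png",cv2.resize(p["image"][60:300,160:480,::-1],(800,600)))
p=ctrl.get_image("side");cv2.imwrite("pics/t2.png",cv2.resize(p["image"][170:290,270:430,::-1],(800,600)))
E
```

```text
[479.45633054  69.31610075 125.08152343] [-1.57065650e+00 -2.10698544e-03 -5.16309757e-04] 17.737175207999595 [-0.65508032  0.99513825 -3.53027525]
[-1.460e-01  1.958e+00 -3.200e-02 -1.000e-03]
```

View pics/t.png

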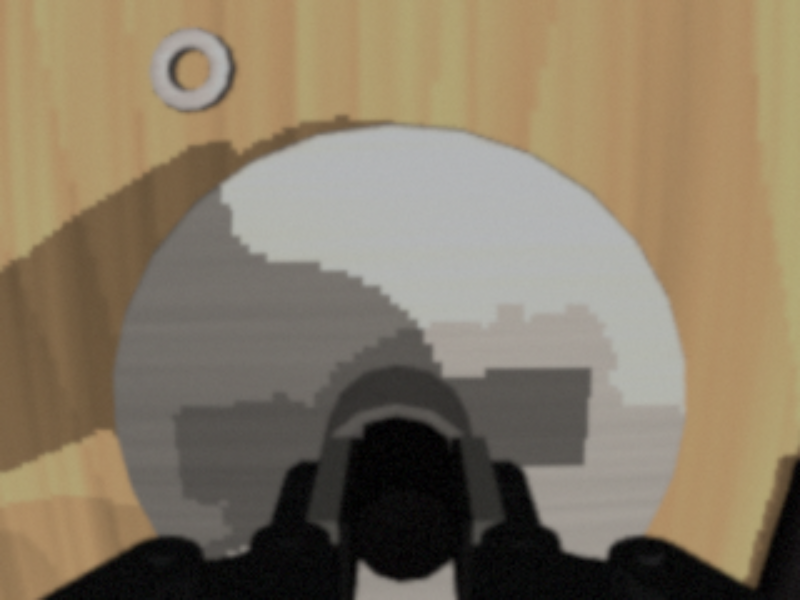

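View pics/t2.png

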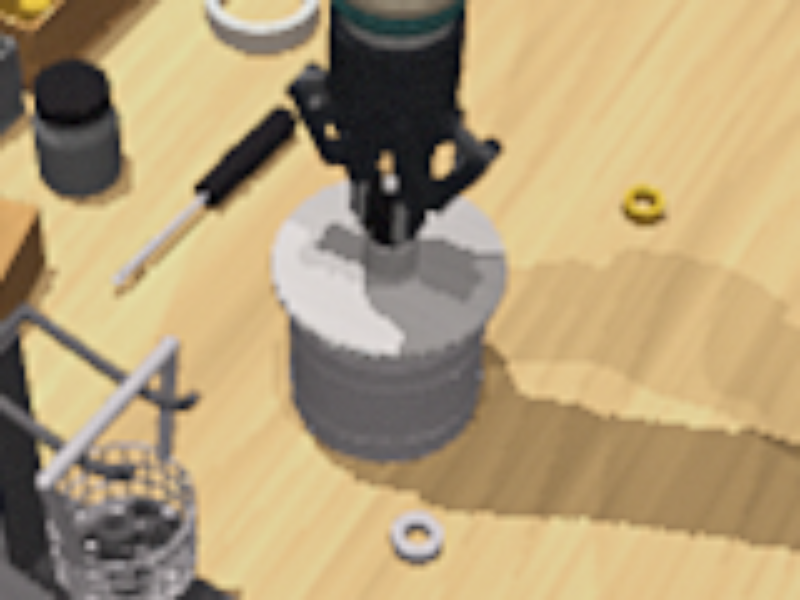

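>>> {"fn": "apply_moves", "kwargs": {
  "motion": [
    [-0.15, 0, 0, 0, 1.0],
    [-0.15, 0.4, 0, 0, 1.0],
    [-0.15, 0.8, 0, 0, 1.0],
    [-0.15, 1.1, 0, 0, 1.0],
    [-0.15, 1.3, 0, 0, 1.0]
  ]
}}

```text
clock: 27.02
eef_pos: [476.9, 69.4, 110.8]
tool_rot: [-1.571, 0.0, 0.0]
force: [-0.0, 0.0, -3.8]
width: 17.6
```

>>> {"fn": "apply_moves", "kwargs": {
  "motion": [
    [0.1, 0.1, 0, 0, 1.0],
    [0.1, 0.2, 0, 0, 1.0],
    [0.1, 0.3, 0, 0, 1.0]
  ]
}}

```text
clock: 27.4
eef_pos: [478.1, 69.4, 108.1]
tool_rot: [-1.571, -0.0, -0.0]
force: [-0.4, -0.1, -4.3]
width: 17.6
```

>>> {"fn": "apply_moves", "kwargs": {
  "motion": [
    [0, 0.1, 0, 0, 1.0],
    [0, 0.2, 0, 0, 1.0]
  ]
}}

```text
clock: 27.65
eef_pos: [478.0, 69.4, 106.1]
tool_rot: [-1.571, -0.0, -0.0]
force: [-0.1, -0.4, -3.6]
width: 18.1
```

>>> {"fn": "apply_moves", "kwargs": {
  "motion": [
    [0, 0.05, 0, 0, 1.0],
    [0, 0.1, 0, 0, 1.0]
  ]
}}

```text
clock: 27.9
eef_pos: [478.1, 69.4, 105.5]
tool_rot: [-1.571, -0.0, -0.0]
force: [-2.0, -0.9, 4.3]
width: 17.9
```

>>> {"fn": "apply_moves", "kwargs": {
  "motion": [
    [0, 0.05, 0, 0, 1.0],
    [0, 0.05, 0, 0, 1.0],
    [0, 0.05, 0, 0, 1.0]
  ]
}}

```text
clock: 28.28
eef_pos: [478.1, 69.4, 105.5]
tool_rot: [-1.571, -0.001, -0.0]
force: [-2.1, -0.8, 6.6]
width: 18.1
```

```bash
python3 - <<'E'
from h import *
p=ctrl.get_image("wrist");cv2.imwrite("pics/u.png",cv2.resize(p["image"][60:300,160:480,::-1],(800,600)))
p=ctrl.get_image("side");cv2.imwrite("pics/u2.png",cv2.resize(p["image"][170:290,270:430,::-1],(800,600)))
for k in ["inner_lid","outer_lid","tin_mouth","tin","basket_bar","outer_neck_top"]:print(k,[(np.round(d["location"],1),d["confidence"]) for d in ctrl.mark_of(p,k)][:3])
E
```

```text
inner_lid [(array([479.5,  69.9,  85.8]), 0.55)]
outer_lid [(array([477.9,  70.2,  95.8]), 0.71), (array([ 7.405e+02, -1.937e+02, -2.000e-01]), 0.58)]
tin_mouth [(array([661.4,  -6.1,   1.7]), 0.73)]
tin [(array([475.3,  66.4,  -4.1]), 0.86)]
basket_bar [(array([510.7, 295.5, 210.4]), 0.67), (array([647.3, 468.7, 132.6]), 0.65)]
outer_neck_top [(array([476.1,  69.3, 130.4]), 0.87), (array([ 397.7, -161.8,   -0.7]), 0.66)]
```

View pics/u2.png

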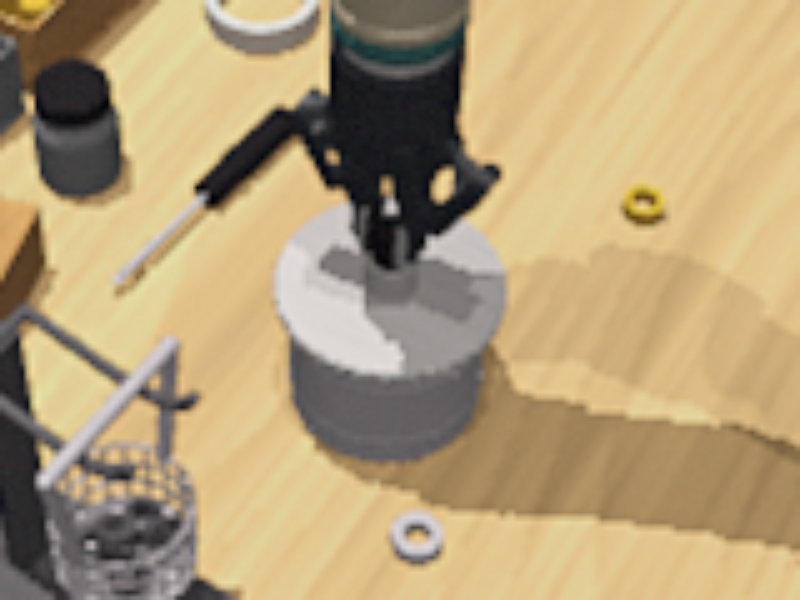

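>>> {"fn": "apply_moves", "kwargs": {
  "motion": [
    [0, 0, 0, 0, 1.9],
    [0, 0, 0, 0, 2.2],
    [0, 0, 0, 0, 2.8],
    [0, -0.3, 0, 0, 3.5],
    [0, -0.5, 0, 0, 4.5],
    [0, -0.5, 0, 0, 5.5],
    [0, -0.5, 0, 0, 5.5],
    [0, -0.5, 0, 0, 5.5]
  ]
}}

```text
clock: 29.68
eef_pos: [478.0, 69.4, 109.6]
tool_rot: [-1.571, 0.0, -0.0]
force: [-0.1, 1.0, 0.2]
width: 54.8
```

```bash
python3 - <<'E'
from h import *
s=ctrl.read_state();print(s["eef_pos"],s["tool_rot"],s["width"],s["force"])
p=ctrl.get_image("wrist");cv2.imwrite("pics/v.png",cv2.resize(p["image"][100:340,160:480,::-1],(800,600)))
z=104
print("cap",fitc(p,s,(478,69),72,z,rng=6,vmax=230));print("knob",fitc(p,s,(478,69),10,156,rng=6));print("neck",fitc(p,s,(478,69),17,130,rng=6))
p=ctrl.get_image("side");cv2.imwrite("pics/v2.png",cv2.resize(p["image"][170:290,270:430,::-1],(800,600)))
E
```

```text
[477.99492575  69.43087431 109.56752648] [-1.57080511e+00  5.32575593e-05 -1.73985908e-07] 54.81086442637045 [-0.05940349  1.02072011  0.23832589]
cap [(76.57139587402344, 477.0, 67.0), (64.11802673339844, 478.0, 67.0), (63.43693161010742, 476.0, 67.0)]
knob [(105.62305450439453, 479.0, 70.0), (104.64542388916016, 479.0, 71.0), (90.94699096679688, 479.0, 69.0)]
neck [(66.27255249023438, 476.0, 65.0), (64.03179931640625, 477.0, 65.0), (62.709556579589844, 475.0, 65.0)]
```

View pics/v.png

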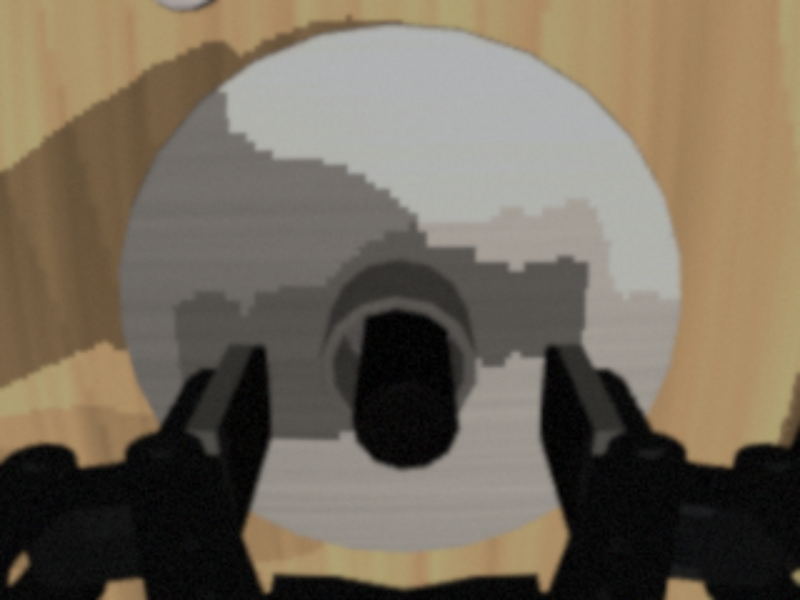

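View pics/v2.png

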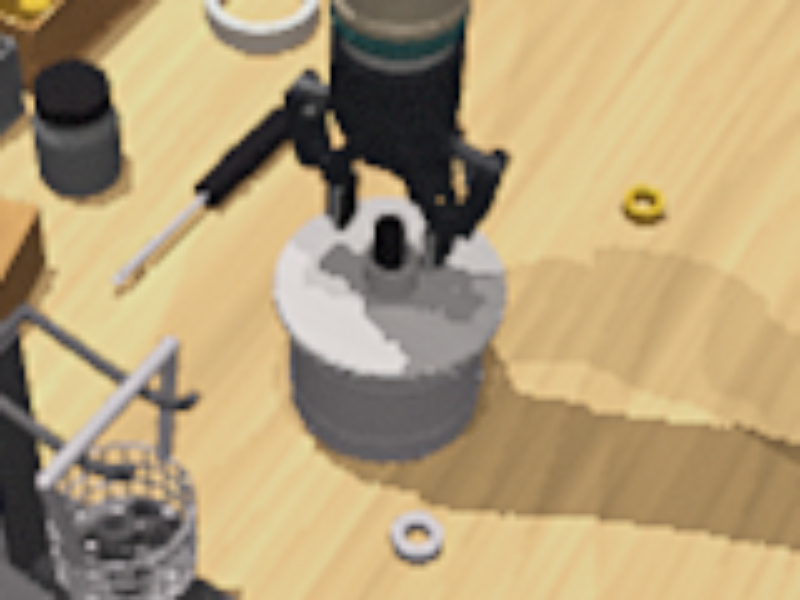

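>>> {"fn": "apply_moves", "kwargs": {
  "motion": [
    [0, 0.8, 0, 0, 5.5],
    [0, 1.6, 0, 0, 5.5],
    [0, 2.3, 0, 0, 5.5],
    [0, 2.8, 0, 0, 5.0],
    [0, 2.9, 0, 0, 4.6],
    [0, 2.9, 0, 0, 4.2],
    [0, 2.9, 0, 0, 4.2]
  ]
}}

```text
clock: 30.65
eef_pos: [478.2, 69.5, 80.9]
tool_rot: [-1.571, -0.001, -0.0]
force: [-0.9, 0.1, -0.4]
width: 41.6
```

```bash
python3 - <<'E'
from h import *
s=ctrl.read_state();print(s["eef_pos"],s["tool_rot"],s["width"],s["force"])
p=ctrl.get_image("wrist");cv2.imwrite("pics/w.png",cv2.resize(p["image"][100:340,160:480,::-1],(800,600)))
p=ctrl.get_image("side");cv2.imwrite("pics/w2.png",cv2.resize(p["image"][190:280,300:420,::-1],(800,600)))
E
```

```text
[478.21414438  69.46708774  80.8532627 ] [-1.57073599e+00 -5.36408200e-04 -4.56848570e-05] 41.552233055578114 [-0.88793555  0.13314981 -0.39706289]
```

View pics/w.png

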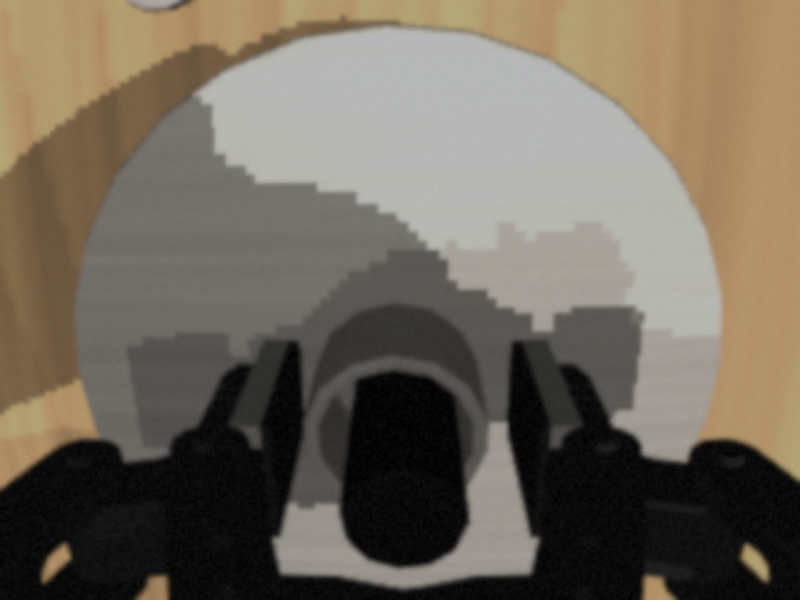

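View pics/w2.png

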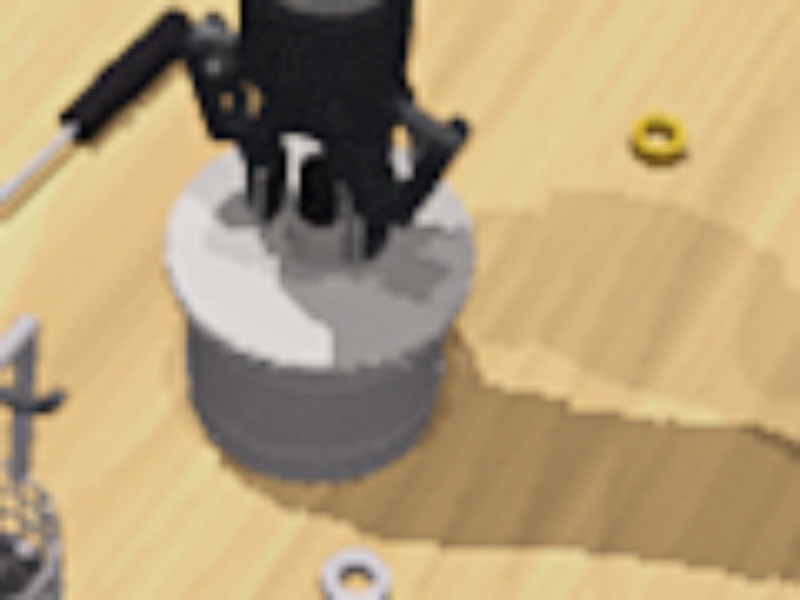

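>>> {"fn": "apply_moves", "kwargs": {
  "motion": [
    [-0.1, 0, 0, 0, 4.0],
    [-0.1, 0, 0, 0, 3.8],
    [-0.1, 0, 0, 0, 3.6],
    [-0.1, 0, 0, 0, 3.4],
    [-0.1, 0, 0, 0, 3.0],
    [-0.1, 0, 0, 0, 2.4],
    [-0.1, 0, 0, 0, 2.4],
    [-0.1, 0, 0, 0, 2.4]
  ]
}}

```text
clock: 31.75
eef_pos: [477.0, 69.4, 80.9]
tool_rot: [-1.571, -0.0, 0.0]
force: [-1.5, -0.3, 5.5]
width: 31.6
```

>>> {"fn": "apply_moves", "kwargs": {
  "motion": [
    [0, -0.2, 0, 0, 2.4],
    [0, -0.4, 0, 0, 2.4],
    [0, -0.7, 0, 0, 2.4],
    [0, -1.0, 0, 0, 2.4],
    [0, -1.2, 0, 0, 2.4]
  ]
}}

```text
clock: 32.38
eef_pos: [477.1, 69.4, 92.8]
tool_rot: [-1.571, -0.0, -0.0]
force: [-0.2, -0.0, -1.7]
width: 31.3
```

```bash
python3 - <<'E'
from h import *
s=ctrl.read_state();print(s["eef_pos"],s["tool_rot"],s["width"],s["force"])
p=ctrl.get_image("side");cv2.imwrite("pics/x2.png",cv2.resize(p["image"][190:280,300:420,::-1],(800,600)))
E
```

```text
[477.13795986  69.44816111  92.84328222] [-1.57073081e+00 -2.70573349e-04 -5.55161438e-05] 31.278176993561313 [-0.24258269 -0.01318576 -1.72978676]
```

View pics/x2.png

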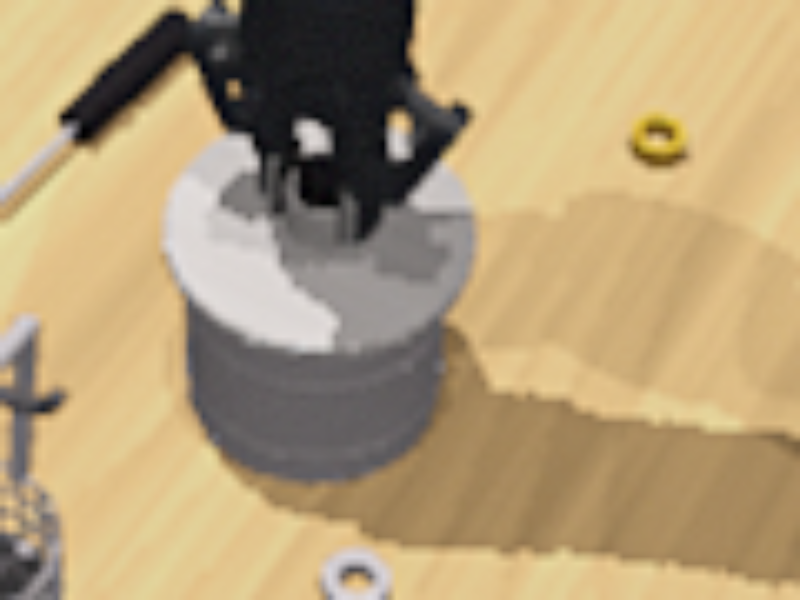

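>>> {"fn": "apply_moves", "kwargs": {
  "motion": [
    [0, -0.5, 0, 0, 2.4],
    [0, -1.2, 0, 0, 2.4],
    [0, -2.0, 0, 0, 2.4],
    [0, -3.0, 0, 0, 2.4],
    [0, -4.0, 0, 0, 2.4],
    [0, -5.0, 0, 0, 2.4],
    [0, -6.0, 0, 0, 2.4],
    [0, -7.0, 0, 0, 2.4],
    [0, -8.0, 0, 0, 2.4],
    [0, -8.7, 0, 0, 2.4],
    [0, -8.9, 0, 0, 2.4],
    [0, -8.9, 0, 0, 2.4],
    [0, -8.9, 0, 0, 2.4],
    [0, -8.9, 0, 0, 2.4],
    [0, -8.9, 0, 0, 2.4],
    [0, -8.9, 0, 0, 2.4]
  ]
}}

```text
clock: 34.42
eef_pos: [477.0, 69.5, 181.5]
tool_rot: [-1.571, 0.0, -0.0]
force: [-0.1, -0.3, -2.6]
width: 31.6
```

```bash
python3 - <<'E'
from h import *
s=ctrl.read_state();print(s["eef_pos"],s["tool_rot"],s["width"],s["force"])
p=ctrl.get_image("side");cv2.imwrite("pics/y2.png",cv2.resize(p["image"][150:300,220:420,::-1],(800,600)))
for k in ["inner_lid","inner_knob_top","outer_lid","tin","basket_bar","basket","outer_neck_top"]:print(k,[(np.round(d["location"],1),d["confidence"]) for d in ctrl.mark_of(p,k)][:3])
p=ctrl.get_image("wrist");cv2.imwrite("pics/y.png",p["image"][:,:,::-1])
print(np.abs(s["qd"]).max())
E
```

```text
[476.97687865  69.451785   181.53414973] [-1.57079393e+00  1.49242414e-04 -1.39165266e-05] 31.552411145697963 [-0.1249473  -0.26404232 -2.61323156]
inner_lid [(array([480.3,  68.8,  86.5]), 0.88)]
inner_knob_top [(array([474.3,  70.6, 154.6]), 0.97)]
outer_lid [(array([476. ,  69.4, 195.4]), 0.83)]
tin [(array([513.2, 301.9,   1.1]), 0.22)]
basket_bar [(array([646.5, 468.2, 134.5]), 0.76), (array([510. , 296.1, 207.9]), 0.57)]
basket [(array([513.7, 298.5,  80.8]), 0.89), (array([645.8, 462.8,   2.4]), 0.8), (array([763.6,  17.9,  -5.5]), 0.23)]
outer_neck_top [(array([474.3,  66.6, 230.5]), 0.8)]
0.0021255623309879997
```

View pics/y2.png

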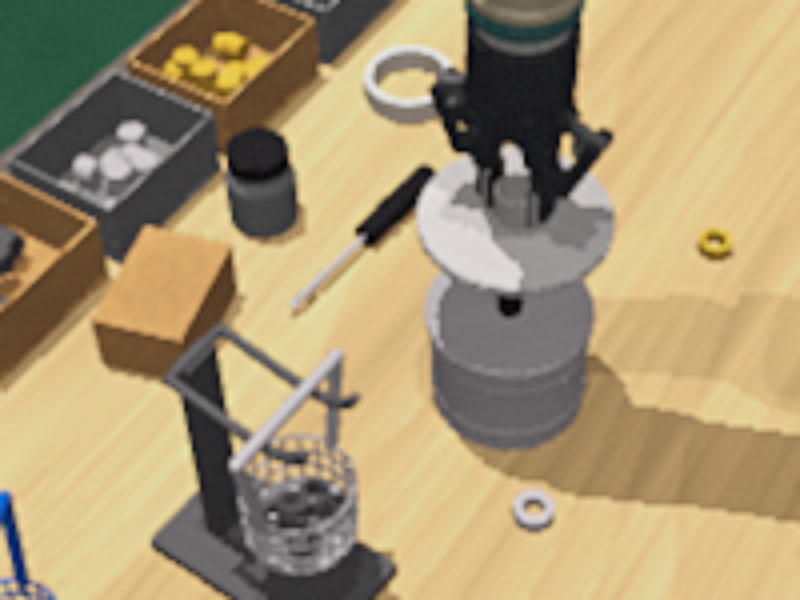

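View pics/y.png

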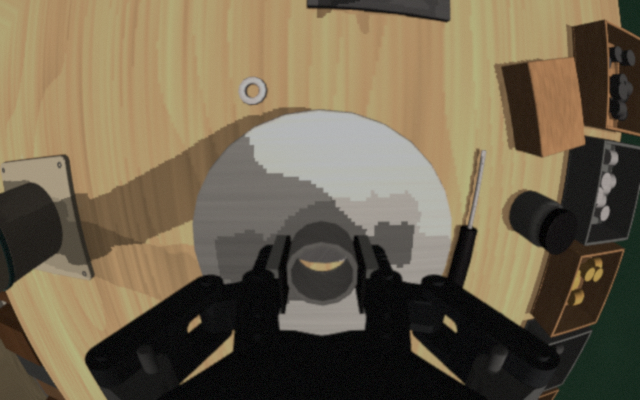

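The outer lid is held level at z ≈ 195, about 100 mm above the rim. The inner lid is seated in the tin with its knob visible below, the basket is on the hook, and nothing else has moved. Handing in.

```bash
python3 -c "
from cell import ctrl
print(ctrl.finish_job())"
```

```text
the job is handed in; nothing more can be done
None
```

The job is done and was handed in with about 34 s of the 72 s used; the hand-in reported no verdict. I hung the basket on both prongs and let go. I then lowered the nested lids gently into the tin and lifted the outer lid alone by its neck.

**Last checks before hand-in:**
- **Outer lid:** held level at z ≈ 195 mm, about 100 mm above the rim and within about 3 mm of the tin's axis. The arm was still. The load on the wrist was about 2 to 2.6 N, which fits the outer lid alone.
- **Inner lid:** underside at about z = 86.5 mm (87 mm when fully home) and within about 3 mm of centre. When the lids came to rest, the wrist force changed by only about 10 N.
- **Basket:** handle bar at about (510, 296, 208) mm, against the seat at about (512, 300, 209) mm, and hanging upright.
- **Other things on the bench:** none looked moved in the last side and wrist pictures; I did not measure their positions again.

**What disagreed:**
- **Fingertip height:** the fingertips sit about 30 mm further back than the stated TCP. My first grasp of the basket bar closed on nothing above it, and my second only pinched it; I lowered the gripper and the third held.
- **Finger opening:** on known diameters, the opening read about 2 mm too small.

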